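# Reset the lock box, put the valuables in it and shut it

### The arm

A 6-joint arm with a two-finger parallel gripper is mounted at the origin on the work surface. World frame = base frame: x ahead of the robot, y to its left, z up, the work surface at z = 0. Lengths are in m, angles in rad, forces in N, time in s.
With the tool pointing down it reaches from about 0.25 to 0.8 m from the base axis. Payload 8.5 kg.
Tool frame: the origin (TCP) lies on the centre line of the jaws, within the pads' length; the fingertips stand 11 mm ahead of it and the grasp point (between the pads) lies 8 mm behind it; z points along the fingers, y is the line along which they close (so a half turn about z gives the same grasp; the last joint's range is limited). The gripper opens to 85 mm and grips with 20 to 120 N. Pads are 22 mm wide; open, the fingers measure 114 mm over their backs; the gripper's body (76 mm by 85 mm) begins 54 mm behind the grasp point. The pads swing forward as they close: fully open they stand 13 mm farther back than shut.
Start: joints at [1.133, 0.238, -0.013, 1.319, 0, 1.571], TCP at [0.223, 0.475, 0.242] pointing down, gripper open.
Joint ranges: [-2.66, 2.66], [-1.03, 1.9], [-1.14, 1.46], [-1.82, 2.27], [-1.45, 1.34], [-3.14, 3.14]. Speed limits (rad/s): [2.22, 2.22, 2.79, 3.14, 3.14, 3.14].

### API

Orientations are given as a unit quaternion [w, x, y, z].
In Python, from bench import robot, viewer gives the robot as it stands.
- The arm moves only by the tool carry_out, never from a script. Its argument "targets" is a list of rows, each an object with "rotation": the turn, a rotation vector about the tool's x, y, z in rad, a list of three; "linear": the shift along the tool's x, y, z in m, a list of three; "fingers": the opening, from -1 (shut) to 1 (fully open). In form: [{"rotation": [ax, ay, az], "linear": [x, y, z], "fingers": fingers}, ...]. A call has 1 to 10 rows; each row shifts and turns the commanded pose from where the row before left it, along the tool's axes as they then stand; what a row does not reach is not made up. A row lasts 1/10 s, in which the tool goes at most 50 mm and 8.59 degrees, less where a joint would pass 70% of its speed; a pose out of reach is approached as far as the arm can. A call is refused whole if a number of a shift passes 0.05 or a number of a turn 0.15, either way. A call with a gripper value outside its range is refused whole. The fingers move at their own pace and stop on an object; "newtons" is the grip in N (left out, the last holds). Time passes only in rows, so rows that do not move let the fingers close. It gives the time, the measured TCP pose, the force, the opening and the grip force at its end, in the units of the state.
- robot.get_obs(): the state, without advancing time (a new reading comes with each control period).
- viewer.snapshot(name): name is "scene" or "side" or "wrist"; returns a dict with "color" (400x640x3 uint8, blue, green, red), "fx", "fy", "cx", "cy" (pixels), "rvec" (rotation vector, rad) and "tvec" (3), from world to camera coordinates, as OpenCV has them. Camera axes: x right, y down, z forward; pixel columns grow to the right and rows downward; lengths in m; the calibration is good to about 2 mm. A picture is of the moment at which its call begins. There is no depth.
- robot.close_job(): hands the job in; it is judged then, once.
The state is a dict: "time_s": time; "qpos": joint angles; "joint_velocities": joint speeds; "tau": joint torques, N m; "tcp_pos": TCP position; "tool_rot": TCP orientation; "wrist_force": force on the tool from outside, world axes, zero at the start; "wrist_torque": the same for the moment, N m; "grip_width": finger opening in m; "gripper_force": force on a finger pad.
Only numpy, scipy, OpenCV 4.12 (cv2) and the standard library are available. Lean on these libraries where they do the work, as an engineer would, in place of code of your own. Each camera call takes 0.05 s, during which the arm holds its last target. There are 200 camera calls.

### The job

Get the fingerprint lock box ready for a trip. Take the stylus from its wooden stand and with its tip hold the recessed reset button inside the box down for about two seconds, to wipe the old fingerprints, and put the stylus back in its stand; lay all the valuables that are out on the console (watch case, necklace case, ring box, round tin) flat and right way up on the floor of the box, set down, not dropped. Then swing the lid over and press it fully shut, past its spring catch, and leave the ornaments standing where they are.

Things in the scene. Friction and masses are not known exactly. Their poses are not given: they have to be found in the camera images.
- safe: Fixed dark steel lock box, 310 (its x) x 230 (its y) x 112 mm high shut; origin: centre of its underside. Walls 6 mm thick, rim 100 mm up, floor 6 mm up. A black module fills its -x end inside (x -149 to -89 mm, top 78 mm up) and holds the reset button. The lid is hinged along its +y side. A catch roller in the -y wall (x 20 to 40, 86 mm up) stands 8 mm into the box.
- safe_floor (a point): Middle of the box's free floor for the valuables, which measures 238 (x) by 218 mm (y); on the floor, 30 mm to +x of the box's middle. Axes as safe.
- button_top (a point): Middle of the top of the reset button: a 14 mm grey round cap in an 18 mm round recess of the module's top, 6 mm below that top (72 mm above the console). It moves down with the button.
- reset_button (a joint): Reset button travel in m: 0 up, 0.005 fully down, grows as pressed straight down. Spring 3 N at the start, 6 N fully down; count it pressed beyond 0.0035; springs back when let go.
- lid (a joint): Lid angle in rad: 0 shut, 1.57 upright, starts open at 1.65 to 1.8 (leaning out to the box's +y side), at most 2. A stiff friction hinge (about 0.8 N m) keeps it at any angle. At about 0.07 rad its striker meets the spring catch: pushed by about 12 N near the free edge it gives, snaps past and stays at 0.
- lid_hinge (a point): Middle of the hinge line, which runs along the box's x axis, 100 mm above the console.
- lid_edge (a point): Middle of the lid's free edge, on its outside face (the face that is on top when shut, with the keypad). The lid is 310 mm wide along the hinge, 230 mm from hinge to free edge, 12 mm thick; this point is 230 mm from the hinge line and 12 mm to the outside. A striker hangs 25 mm from its inside near this edge.
- stylus: Brass stylus, standing tip down in its stand: barrel 12 mm in diameter, 148 mm long in all, the lowest 12 mm a black tip 7 mm in diameter. Origin at the end of the tip; its z axis runs up the barrel. 40 g.
- stylus_tip (a point): End of the stylus tip (same as its origin).
- stylus_grip (a point): Good place to grip the stylus: on the barrel's axis, 105 mm above the tip's end.
- stand: Fixed dark wooden block 70 x 70 x 58 mm with a vertical round hole, 18 mm in diameter and 50 mm deep, in the middle of its top; the stylus stands in it. Origin at the centre of its underside.
- stand_floor (a point): Middle of the floor of the stand's hole, 8 mm above the console: the stylus tip rests here.
- watch_case: Brown leather watch case, 90 (its x) x 54 (its y) x 50 mm high; origin at the centre of its underside, z up. May be absent.
- necklace_case: Grey cloth-covered necklace case, 88 (its x) x 50 (its y) x 36 mm high; origin at the centre of its underside, z up. May be absent.
- ring_box: Wooden ring box, 62 (its x) x 52 (its y) x 48 mm high; origin at the centre of its underside, z up. May be absent.
- trinket_tin: Round aluminium trinket tin, 54 mm in diameter (lid rim 55), 44 mm high; origin at the centre of its underside, z up. May be absent.
- vase: Ornament: white ceramic vase, 100 mm across, 130 mm high, with a sprig to 230 mm. Origin under it.
- dotted_bowl: Ornament: small closed cream bowl, 82 mm across, 62 mm high. Origin under it.
- wooden_cup: Ornament: turned wooden cup, 68 mm across, 100 mm high. Origin under it.
- pillar_candle: Ornament: cream pillar candle on a holder, 80 mm across, 116 mm high. Origin under it.
Not all that is in view belongs to the job. Leave any orange, red or turquoise look-alike of the watch_case alone.

How it is judged:
By the outcome, as a careful person would: the job done as asked, in the order asked, and still so for the second after the job is handed in, with the robot touching nothing.
Of watch_case, necklace_case, ring_box, trinket_tin only 2 to 4 are there at a start; the rules pass over those that are not, and their reading is None.
At some moment in a run one of watch_case, necklace_case, ring_box, trinket_tin may be knocked a few centimetres aside while the robot is not near it.
It also fails if it takes over 210 s, if anything falls off the work surface, if the arm or the gripper's body presses on something with over 40 N, if the wrist force passes 120 N, or if a joint passes its speed limit or range.

## Working session

There is one attempt and no reset: what is moved stays moved. The work goes in short steps, Python scripts to look and compute and a tool call to move; the robot and the scene stay as the last step left them, time stands still between calls to the robot, and variables do not carry over. Pictures are saved under pics/ and viewed, at most 14 in all, crops included, and the job is handed in when it is done.

Besides the shell and the picture viewer there is one more tool, called after ">>>" as a command line: name --argument value ..., lists and objects as JSON in quotes. carry_out: Moves the arm, as the interface text tells. Its arguments: {"type":"object","properties":{"targets":{"type":"array"},"newtons":{"type":"number"}},"required":["targets"]}

```bash
ls; mkdir -p pics; cat > h.py <<'E'
import numpy as np, cv2
from scipy.spatial.transform import Rotation as R
from bench import robot, viewer
def snap(n,f=None):
    s=viewer.snapshot(n)
    if f: cv2.imwrite(f'pics/{f}.png',s['color'])
    return s
def ray(s,u,v):
    Rm=cv2.Rodrigues(np.array(s['rvec'],float))[0]; t=np.array(s['tvec'],float).ravel()
    d=Rm.T@np.array([(u-s['cx'])/s['fx'],(v-s['cy'])/s['fy'],1.]); return -Rm.T@t, d/np.linalg.norm(d)
def onz(s,u,v,z):
    o,d=ray(s,u,v); return o+d*(z-o[2])/d[2]
def cross(a,b):
    (o1,d1),(o2,d2)=a,b
    A=np.stack([d1,-d2],1); k=np.linalg.lstsq(A,o2-o1,rcond=None)[0]
    p,q=o1+k[0]*d1,o2+k[1]*d2; return (p+q)/2, np.linalg.norm(p-q)
def proj(s,p):
    return cv2.projectPoints(np.array([p],float),np.array(s['rvec'],float),np.array(s['tvec'],float),np.array([[s['fx'],0,s['cx']],[0,s['fy'],s['cy']],[0,0,1.]]),None)[0].ravel()
E
python3 - <<'E'
from h import *
import pickle
np.set_printoptions(precision=4,suppress=True)
o=robot.get_obs()
for k,v in o.items(): print(k,v)
S={}
for n in ('scene','side','wrist'):
    S[n]=snap(n,n+'0'); s=S[n]; print(n,s['fx'],s['cx'],s['cy'],ray(s,320,200))
pickle.dump(S,open('S0.pkl','wb'))
E
```

```text
pics
time_s 0.0
qpos [ 1.133   0.2388 -0.0143  1.3192  0.      1.5708]
joint_velocities [-0.0002 -0.0012 -0.0007  0.0004 -0.001   0.0015]
tau [ -0.0037 -53.8783  34.644    0.0185  -0.0003  -0.    ]
tcp_pos [0.2224 0.4751 0.2417]
tool_rot [-0.0002  0.2172  0.9761 -0.0007]
wrist_force [0.0328 1.1842 0.3265]
wrist_torque [-0.0413 -0.0326 -0.0799]
gripper_force 0.0
grip_width 0.08498749262026331
scene 502.7610990554892 314.6325403440646 189.9338489241553 (array([ 1.1683, -0.7033,  0.8434]), array([-0.5325,  0.5309, -0.6592]))
side 420.18056799083274 319.2603119181735 195.89023652103785 (array([ 0.0162, -0.6697,  0.6761]), array([ 0.5472,  0.5866, -0.597 ]))
wrist 296.32385747501667 312.2649460494885 199.7342238879783 (array([0.1463, 0.5103, 0.3741]), array([ 0.3082, -0.1156, -0.9443]))
```

View pics/scene0.png

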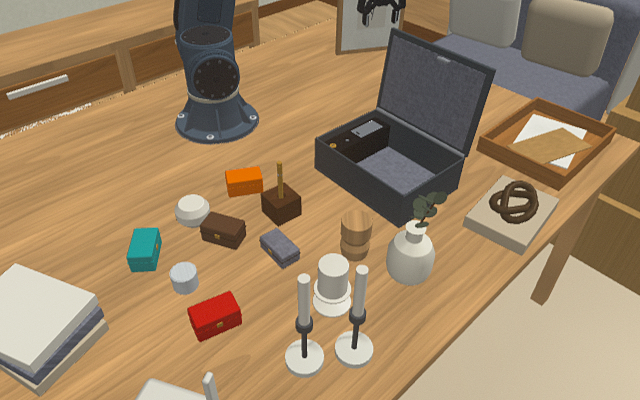

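View pics/side0.png

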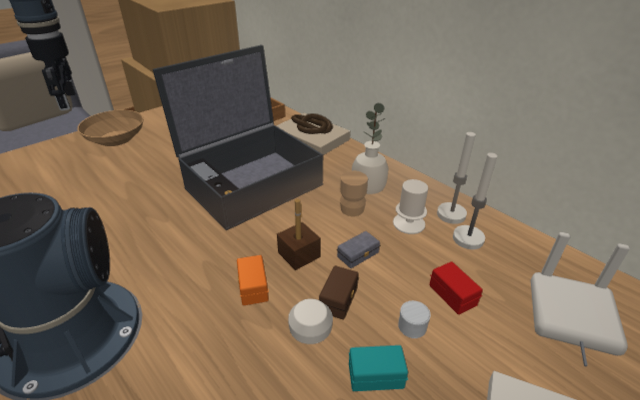

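```bash
python3 - <<'E'
import cv2,numpy as np
a=cv2.imread('pics/scene0.png');b=cv2.imread('pics/side0.png')
c=lambda i,x,y,w,h,k:cv2.resize(i[y:y+h,x:x+w],None,fx=k,fy=k,interpolation=cv2.INTER_CUBIC)
cv2.imwrite('pics/box0.png',np.hstack([c(a,305,25,200,200,2),c(b,145,35,200,200,2)]))
cv2.imwrite('pics/obj0.png',np.hstack([c(a,120,150,200,200,2),c(b,225,190,200,200,2)]))
E
```

```text
(no output)
```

View pics/box0.png

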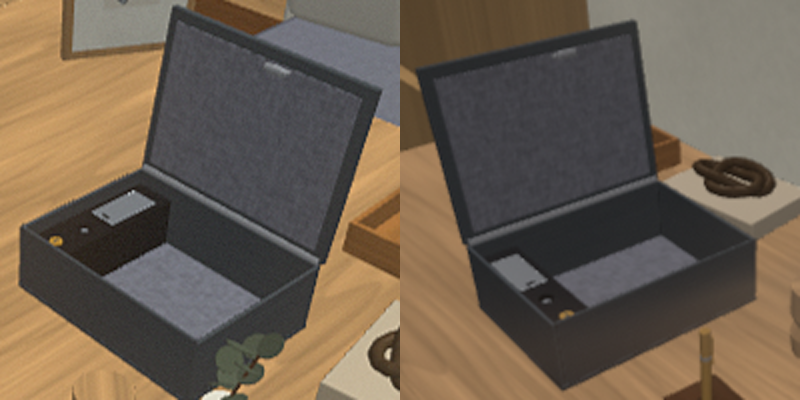

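View pics/obj0.png

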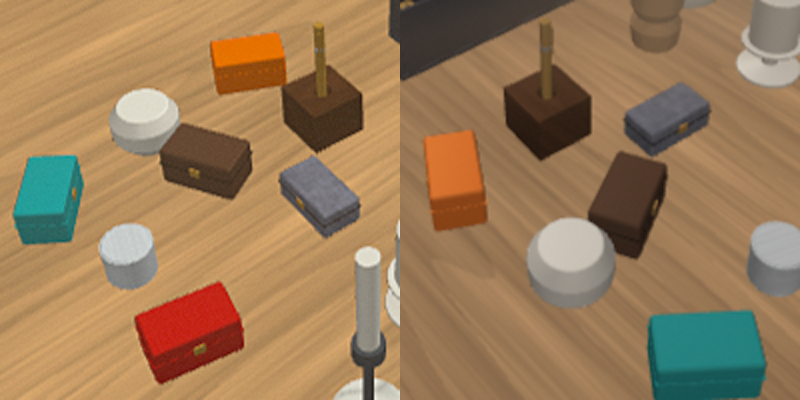

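Shown: watch case (scene 222,230; brown leather with clasp – fits, while orange/teal/red ones are look-alikes), necklace case (280,247; grey cloth), tin (184,278); no ring box visible. Box corners and button are readable; triangulating.

```bash
python3 - <<'E'
from h import *
import pickle
np.set_printoptions(precision=4,suppress=True)
S=pickle.load(open('S0.pkl','rb'));a,b=S['scene'],S['side']
P={'mm':((315,138),(221.5,196)),'pm':((401,195),(323.5,155)),'pp':((465,155),(273.5,125)),'mp':((377.5,108.5),(178.5,156.5)),
'lid-':((392.5,28.5),(153,69)),'lid+':((495.5,70),(263,45.5)),'btn':((347,140),(218,185)),'styt':((279.5,162),(298,202)),
'tinTop':((120+127/2,150+240/2),(225+378/2,190+239/2)),
'neck_c':((120+318/2,150+183/2),(225+268/2,190+112/2)),
'watch_c':((120+207/2,150+149/2),(225+230/2,190+187/2))}
for k,(p,q) in P.items(): print(k,*cross(ray(a,*p),ray(b,*q)))
for n,s in S.items():
  hsv=cv2.cvtColor(s['color'],cv2.COLOR_BGR2HSV)
# top face corners by plane
for nm,z,pts in (('watch',.05,((180,126),(251,157),(239,178),(162,155))),('neck',.036,((311,158),(357,193),(328,214),(280,187))),('stand',.058,((316,66),(362,92),(325,114),(283,92)))):
  print(nm,*[onz(a,120+x/2,150+y/2,z)[:2] for x,y in pts])
for nm,z,pts in (('watch',.05,((622,154),(667,165),(634,224),(590,208))),('neck',.036,((684,86),(709,105),(655,141),(627,119))),('stand',.058,((545,70),(591,95),(545,130),(505,97)))):
  print(nm,*[onz(b,225+(x-400)/2,190+y/2,z)[:2] for x,y in pts])
E
```

```text
mm [0.3833 0.0563 0.1022] 0.0024635565070584265
pm [0.6846 0.0359 0.1044] 0.003091326223797277
pp [0.697  0.2718 0.1032] 0.007534796625894134
mp [0.3958 0.2894 0.1008] 0.0002655102879475226
lid- [0.3936 0.32   0.3276] 0.003025448084653704
lid+ [0.7032 0.3039 0.3283] 0.0021330037043317605
btn [0.4204 0.1398 0.0744] 2.48521714851881e-06
styt [ 0.4571 -0.1283  0.1546] 0.005039784771735553
tinTop [ 0.4911 -0.4197  0.0474] 0.001067206024336003
neck_c [ 0.5544 -0.2193  0.0337] 0.0065278944253767185
watch_c [ 0.4357 -0.2803  0.0457] 0.0002886485456556377
watch [ 0.387  -0.2828] [ 0.4836 -0.254 ] [ 0.5007 -0.2836] [ 0.4132 -0.325 ]
neck [ 0.5192 -0.1971] [ 0.5955 -0.1954] [ 0.5971 -0.239 ] [ 0.5308 -0.2515]
stand [ 0.4179 -0.1025] [ 0.4926 -0.094 ] [ 0.4923 -0.152 ] [ 0.4286 -0.1631]
watch [ 0.4583 -0.2459] [ 0.4813 -0.2875] [ 0.4032 -0.3182] [ 0.3857 -0.2762]
neck [ 0.597  -0.2073] [ 0.5938 -0.248 ] [ 0.5077 -0.2465] [ 0.5095 -0.2022]
stand [ 0.4801 -0.0981] [ 0.49   -0.1646] [ 0.4172 -0.1725] [ 0.418  -0.1037]
```

View pics/wrist0.png

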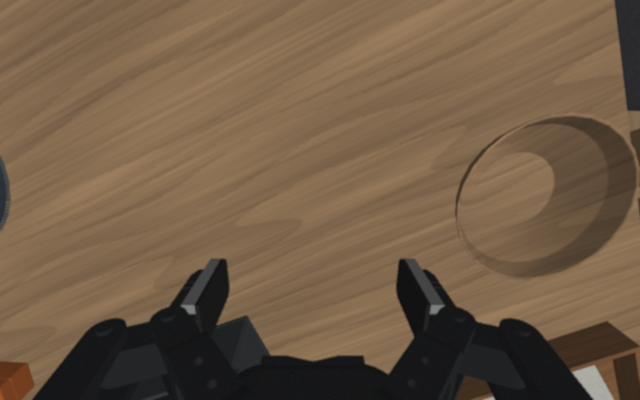

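The wrist view shows bare table and the wooden bowl (550,190) only. Box yaw ≈ -0.06, centre ≈ (0.54,0.163). Moving round the lid to above the stylus, turning so that tool y = world y.

>>> carry_out --targets '[{"rotation": [0,0,-0.146],"linear": [0,0,0],"fingers": 1},{"rotation": [0,0,-0.146],"linear": [0,0,0],"fingers": 1},{"rotation": [0,0,-0.146],"linear": [0,0,0],"fingers": 1},{"rotation": [0,0,0],"linear": [-0.016,-0.045,-0.01],"fingers": 1},{"rotation": [0,0,0],"linear": [-0.016,-0.045,-0.01],"fingers": 1},{"rotation": [0,0,0],"linear": [-0.016,-0.045,-0.01],"fingers": 1},{"rotation": [0,0,0],"linear": [-0.016,-0.045,-0.01],"fingers": 1},{"rotation": [0,0,0],"linear": [-0.016,-0.045,-0.01],"fingers": 1},{"rotation": [0,0,0],"linear": [0,0,0],"fingers": 1},{"rotation": [0,0,0],"linear": [0,0,0],"fingers": 1}]'

```text
time_s: 1.15
tcp_pos: [0.3031, 0.2497, 0.2926]
tool_rot: [0.0, 0.002, 1.0, 0.0]
wrist_force: [-0.3, 0.8, 0.5]
grip_width: 0.0853
gripper_force: 0.0
```

>>> carry_out --targets '[{"rotation": [0,0,0],"linear": [-0.006,-0.04,0],"fingers": 1},{"rotation": [0,0,0],"linear": [-0.006,-0.04,0],"fingers": 1},{"rotation": [0,0,0],"linear": [-0.006,-0.04,0],"fingers": 1},{"rotation": [0,0,0],"linear": [-0.006,-0.04,0],"fingers": 1},{"rotation": [0,0,0],"linear": [-0.006,-0.04,0],"fingers": 1},{"rotation": [0,0,0],"linear": [-0.006,-0.04,0],"fingers": 1},{"rotation": [0,0,0],"linear": [-0.006,-0.04,0],"fingers": 1},{"rotation": [0,0,0],"linear": [-0.006,-0.04,0],"fingers": 1},{"rotation": [0,0,0],"linear": [0,0,0],"fingers": 1},{"rotation": [0,0,0],"linear": [0,0,0],"fingers": 1}]'

```text
time_s: 2.15
tcp_pos: [0.351, -0.0693, 0.2917]
tool_rot: [-0.001, 0.0, 1.0, 0.0]
wrist_force: [0.1, -0.5, 0.5]
grip_width: 0.0856
gripper_force: 0.0
```

```bash
python3 - <<'E'
from h import *
import pickle
s=snap('wrist','wrist1'); pickle.dump(s,open('W1.pkl','wb')); print(ray(s,320,200))
E
```

```text
(array([ 0.26706631, -0.0701537 ,  0.42414811]), array([ 0.32739572,  0.0270337 , -0.94450052]))
```

View pics/wrist1.png

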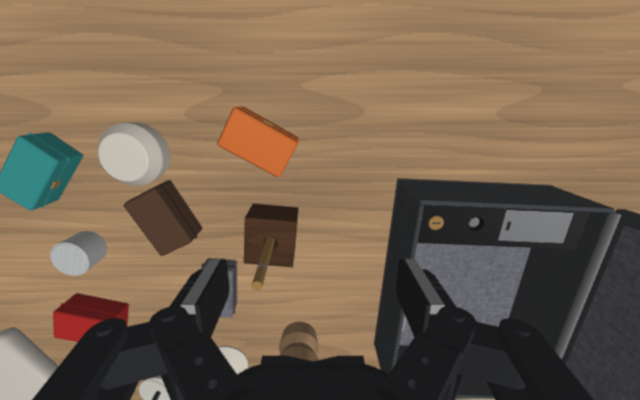

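>>> carry_out --targets '[{"rotation": [0,0,0],"linear": [-0.03,-0.03,0],"fingers": 1},{"rotation": [0,0,0],"linear": [-0.03,-0.03,0],"fingers": 1},{"rotation": [0,0,0],"linear": [-0.02,-0.01,0],"fingers": 1},{"rotation": [0,0,0],"linear": [0,0,0],"fingers": 1},{"rotation": [0,0,0],"linear": [0,0,0],"fingers": 1}]'

```text
time_s: 2.7
tcp_pos: [0.4309, -0.1377, 0.2917]
tool_rot: [-0.001, -0.001, 1.0, 0.0]
wrist_force: [0.3, -0.4, -1.0]
grip_width: 0.0854
gripper_force: 0.0
```

Wrist view: button cap at (475,223), watch (163,217), tin (80,253), stylus from hole (269,240) to top end (257,285).

```bash
python3 - <<'E'
from h import *
import pickle
np.set_printoptions(precision=4,suppress=True)
S=pickle.load(open('S0.pkl','rb'));a,b=S['scene'],S['side'];w=pickle.load(open('W1.pkl','rb'))
s=snap('wrist'); pickle.dump(s,open('W2.pkl','wb'))
print('btn',onz(w,475,223,.072), cross(ray(w,475,223),ray(a,347,140)),cross(ray(w,475,223),ray(b,218,185)))
# grey cap centroid in W1
g=cv2.cvtColor(w['color'],cv2.COLOR_BGR2GRAY)[213:234,465:487]; m=(g>90).astype(np.uint8)
M=cv2.moments(m,True); print('cap px',465+M['m10']/M['m00'],213+M['m01']/M['m00'],M['m00'])
print('sty top',cross(ray(w,257,285),ray(a,279.5,162.5)),cross(ray(w,257,285),ray(b,298,202)))
def brass(i):
    h=cv2.cvtColor(i,cv2.COLOR_BGR2HSV); return cv2.inRange(h,(15,110,70),(28,255,255))
print('hole',onz(w,270,240,.058))
i=np.hstack([cv2.resize(s['color'],None,fx=1.25,fy=1.25)])
cv2.imwrite('pics/w2.png',i)
for nm,pts in {'outer rim -x-y':(397,179),'-x+y':(549,185)}.items(): print(nm,onz(w,*pts,.1))
E
```

```text
btn [0.4211 0.1407 0.072 ] (array([0.4203, 0.1397, 0.0742]), np.float64(0.0005613250056241208)) (array([0.4197, 0.1387, 0.0752]), np.float64(0.00012550850313970403))
cap px 474.04761904761904 221.87301587301587 63.0
sty top (array([ 0.4568, -0.128 ,  0.1552]), np.float64(0.0024284571527631487)) (array([ 0.4579, -0.1296,  0.1524]), np.float64(0.00020653338655087267))
hole [ 0.4519 -0.1279  0.058 ]
outer rim -x-y [0.3545 0.026  0.1   ]
-x+y [0.3619 0.1999 0.1   ]
```

View pics/w2.png

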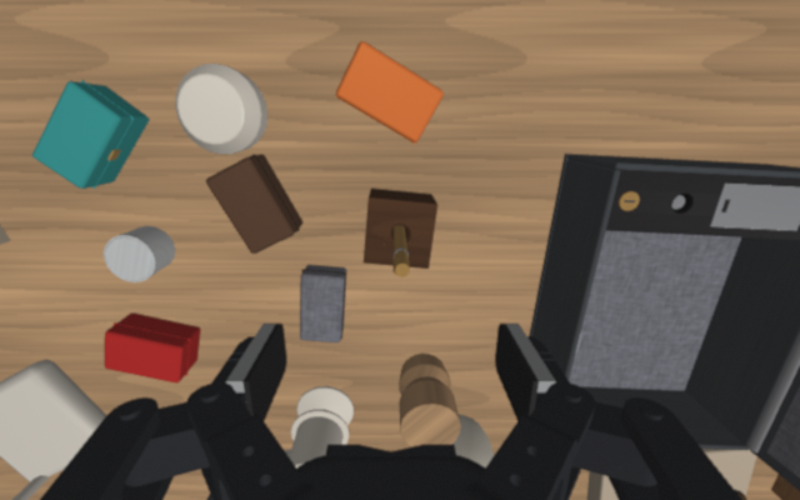

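View 2: stylus top (321,216), hole (320,190), button (546,162), necklace top (324,305→259,244 px), watch top ≈ (202,163), tin top (110,206).

```bash
python3 - <<'E'
from h import *
import pickle
np.set_printoptions(precision=4,suppress=True)
S=pickle.load(open('S0.pkl','rb'));a,b=S['scene'],S['side'];w=pickle.load(open('W1.pkl','rb'));s=pickle.load(open('W2.pkl','rb'))
k=1/1.25
print('sty top',cross(ray(s,321,216),ray(a,279.5,162.5)),cross(ray(s,321,216),ray(b,298,202)),cross(ray(s,321,216),ray(w,257,285)))
print('sty at .058',onz(s,320,188,.058))
print('btn',cross(ray(s,545.6,162.4),ray(w,474.3,222.2)),onz(s,545.6,162.4,.072),onz(w,474.3,222.2,.072))
def rect(img,lo,hi,box):
    h=cv2.cvtColor(img,cv2.COLOR_BGR2HSV);m=cv2.inRange(h,lo,hi)
    z=np.zeros_like(m);x0,y0,x1,y1=box;z[y0:y1,x0:x1]=m[y0:y1,x0:x1]
    c=max(cv2.findContours(z,0,2)[0],key=cv2.contourArea); return c
for nm,z,pts in (('watch',.05,((207,182),(255,157),(295,231),(256,252))),('neck',.036,((305,272),(346,269),(342,342),(301,338))),('cap',.1,((430,430),))):
  q=np.array([onz(s,x*k,y*k,z)[:2] for x,y in pts]); print(nm,q.mean(0)); 
  if len(q)>1: print(q, 'rect',cv2.minAreaRect((q*1000).astype(np.float32)))
tp=(137*k,257*k); print('tin',onz(s,*tp,.044),cross(ray(s,*tp),ray(a,183.5,270)),cross(ray(s,*tp),ray(b,414,309.5)))
print('cup',onz(a,357,219,.1),onz(b,353,181,.1),'candle',onz(a,333,263,.116))
print('necktop2v',cross(ray(s,*(np.array((323.5,305))*k)),ray(a,279,241.5)),'watchtop2v',cross(ray(s,*(np.array((253,205.5))*k)),ray(a,223.5,224)))
E
```

```text
sty top (array([ 0.4573, -0.1285,  0.1556]), np.float64(0.0026853344789860424)) (array([ 0.4578, -0.1295,  0.1523]), np.float64(4.751854457011908e-05)) (array([ 0.4577, -0.1295,  0.1527]), np.float64(9.25343221015626e-05))
sty at .058 [ 0.4574 -0.1281  0.058 ]
btn (array([0.4184, 0.1372, 0.0781]), np.float64(0.0025916631800297417)) [0.4205 0.1434 0.072 ] [0.42   0.1396 0.072 ]
watch [ 0.4298 -0.2784]
[[ 0.4045 -0.3223]
 [ 0.38   -0.2712]
 [ 0.4556 -0.2381]
 [ 0.479  -0.2818]] rect ((430.4315185546875, -278.4150085449219), (84.69973754882812, 56.65198516845703), 25.68785285949707)
neck [ 0.5514 -0.2161]
[[ 0.5079 -0.2345]
 [ 0.5042 -0.1879]
 [ 0.5996 -0.1963]
 [ 0.594  -0.2456]] rect ((549.23974609375, -215.60745239257812), (49.589088439941406, 95.74356079101562), 83.58367156982422)
cap [ 0.6713 -0.0935]
tin [ 0.4871 -0.4146  0.044 ] (array([ 0.4874, -0.4175,  0.0416]), np.float64(0.0023832735125406605)) (array([ 0.4906, -0.4172,  0.0432]), np.float64(0.006326848961156093))
cup [ 0.6666 -0.0893  0.1   ] [ 0.6571 -0.1005  0.1   ] candle [ 0.7294 -0.2264  0.116 ]
necktop2v (array([ 0.5518, -0.2158,  0.0327]), np.float64(0.0019057062061695296)) watchtop2v (array([ 0.431 , -0.2796,  0.0438]), np.float64(0.004052533606064671))
```

>>> carry_out --targets '[{"rotation": [0,0,0],"linear": [-0.027,0.0085,0],"fingers": 1},{"rotation": [0,0,0],"linear": [0,0,0],"fingers": 1},{"rotation": [0,0,0],"linear": [0,0,0.04],"fingers": 1},{"rotation": [0,0,0],"linear": [0,0,0.04],"fingers": 1},{"rotation": [0,0,0],"linear": [0,0,0.04],"fingers": 1},{"rotation": [0,0,0],"linear": [0,0,0.04],"fingers": 1},{"rotation": [0,0,0],"linear": [0,0,0.024],"fingers": 1},{"rotation": [0,0,0],"linear": [0,0,0],"fingers": 0.5},{"rotation": [0,0,0],"linear": [0,0,0],"fingers": 0}]'

```text
time_s: 3.65
tcp_pos: [0.4573, -0.1304, 0.1092]
tool_rot: [-0.0, -0.001, 1.0, -0.0]
wrist_force: [0.7, -0.4, 0.5]
grip_width: 0.059
gripper_force: 0.0
```

>>> carry_out --targets '[{"rotation": [0,0,0],"linear": [0,0,0],"fingers": -1},{"rotation": [0,0,0],"linear": [0,0,0],"fingers": -1},{"rotation": [0,0,0],"linear": [0,0,0],"fingers": -1},{"rotation": [0,0,0],"linear": [0,0,0],"fingers": -1},{"rotation": [0,0,0],"linear": [0,0,0],"fingers": -1},{"rotation": [0,0,0],"linear": [0,0,0],"fingers": -1},{"rotation": [0,0,0],"linear": [0,0,0],"fingers": -1}]' --newtons 60

```text
time_s: 4.35
tcp_pos: [0.4584, -0.131, 0.1094]
tool_rot: [0.001, -0.0, 1.0, -0.0]
wrist_force: [-0.9, 2.0, 7.2]
grip_width: 0.0104
gripper_force: 58.3
```

>>> carry_out --targets '[{"rotation": [0,0,0],"linear": [0,0,-0.02],"fingers": -1},{"rotation": [0,0,0],"linear": [0,0,-0.04],"fingers": -1},{"rotation": [0,0,0],"linear": [0,0,-0.04],"fingers": -1},{"rotation": [0,0,0],"linear": [0,0,-0.03],"fingers": -1},{"rotation": [0,0,0],"linear": [0,0,0],"fingers": -1}]'

```text
time_s: 4.85
tcp_pos: [0.4596, -0.1316, 0.2426]
tool_rot: [0.003, -0.0, 1.0, -0.001]
wrist_force: [0.1, -0.2, -0.6]
grip_width: 0.0105
gripper_force: 58.4
```

>>> carry_out --targets '[{"rotation": [0,0,0],"linear": [0.005,0.034,0],"fingers": -1},{"rotation": [0,0,0],"linear": [0.005,0.034,0],"fingers": -1},{"rotation": [0,0,0],"linear": [0.005,0.034,0],"fingers": -1},{"rotation": [0,0,0],"linear": [0.005,0.034,0],"fingers": -1},{"rotation": [0,0,0],"linear": [0.005,0.034,0],"fingers": -1},{"rotation": [0,0,0],"linear": [0.005,0.034,0],"fingers": -1},{"rotation": [0,0,0],"linear": [0.005,0.034,0],"fingers": -1},{"rotation": [0,0,0],"linear": [0.003,0.034,0],"fingers": -1},{"rotation": [0,0,0],"linear": [0,0,0],"fingers": -1},{"rotation": [0,0,0],"linear": [0,0,0],"fingers": -1}]'

```text
time_s: 5.85
tcp_pos: [0.4192, 0.1414, 0.2378]
tool_rot: [-0.0, -0.001, 1.0, -0.0]
wrist_force: [-0.4, -0.6, -0.1]
grip_width: 0.0104
gripper_force: 58.6
```

```bash
python3 - <<'E'
from h import *
import pickle
s=snap('wrist'); b=snap('side');a=snap('scene'); pickle.dump((a,b,s),open('B.pkl','wb'))
print(robot.get_obs()['tcp_pos'])
c=lambda i,x,y,w,h,k:cv2.resize(i[y:y+h,x:x+w],None,fx=k,fy=k,interpolation=cv2.INTER_CUBIC)
cv2.imwrite('pics/b1.png',np.vstack([np.hstack([c(b['color'],180,100,100,100,4),c(a['color'],300,60,100,100,4)]),c(s['color'],240,160,200,100,4)[:200]]))
E
```

```text
[0.41957529 0.14019175 0.23806298]
```

View pics/b1.png

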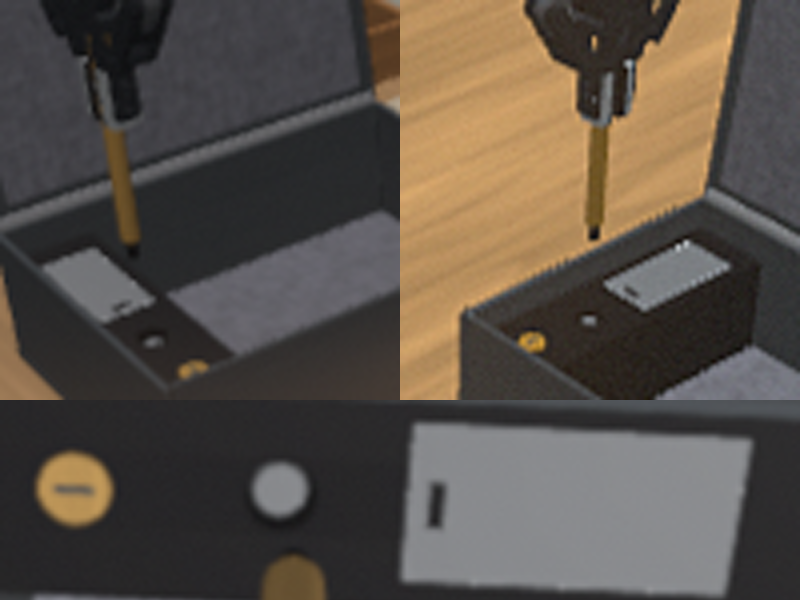

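```bash
python3 - <<'E'
from h import *
import pickle
np.set_printoptions(precision=4,suppress=True)
a,b,s=pickle.load(open('B.pkl','rb'))
print('tip',cross(ray(a,348.7,119.7),ray(b,213,163.8)))
print('cap',cross(ray(a,347.2,140),ray(b,218,185.2)),onz(s,310,182.7,.072),onz(a,347.2,140,.072),onz(b,218,185.2,.072),cross(ray(s,310,182.7),ray(a,347.2,140)))
E
```

```text
tip (array([0.4184, 0.1438, 0.1358]), np.float64(6.74180253424679e-05))
cap (array([0.4204, 0.1404, 0.0738]), np.float64(0.0006445223544893426)) [0.4195 0.1384 0.072 ] [0.4184 0.1429 0.072 ] [0.4215 0.1423 0.072 ] (array([0.4199, 0.1393, 0.0741]), np.float64(0.0025947752792145245))
```

>>> carry_out --targets '[{"rotation": [0,0,0],"linear": [-0.001,-0.002,0.02],"fingers": -1},{"rotation": [0,0,0],"linear": [0,0,0.02],"fingers": -1},{"rotation": [0,0,0],"linear": [0,0,0.012],"fingers": -1},{"rotation": [0,0,0],"linear": [0,0,0],"fingers": -1},{"rotation": [0,0,0],"linear": [0,0,0],"fingers": -1}]'

```text
time_s: 6.5
tcp_pos: [0.4208, 0.1383, 0.1866]
tool_rot: [-0.0, 0.001, 1.0, -0.0]
wrist_force: [0.2, 0.3, -0.3]
grip_width: 0.0104
gripper_force: 58.6
```

```bash
python3 - <<'E'
from h import *
import pickle
s=snap('wrist'); b=snap('side');a=snap('scene'); pickle.dump((a,b,s),open('B.pkl','wb'))
print(robot.get_obs()['tcp_pos'])
c=lambda i,x,y,w,h,k:cv2.resize(i[y:y+h,x:x+w],None,fx=k,fy=k,interpolation=cv2.INTER_CUBIC)
cv2.imwrite('pics/b2.png',np.vstack([np.hstack([c(b['color'],195,150,50,50,8),c(a['color'],325,105,50,50,8)]),c(s['color'],260,160,100,25,8)]))
E
```

```text
[0.42116609 0.13886124 0.187085  ]
```

View pics/b2.png

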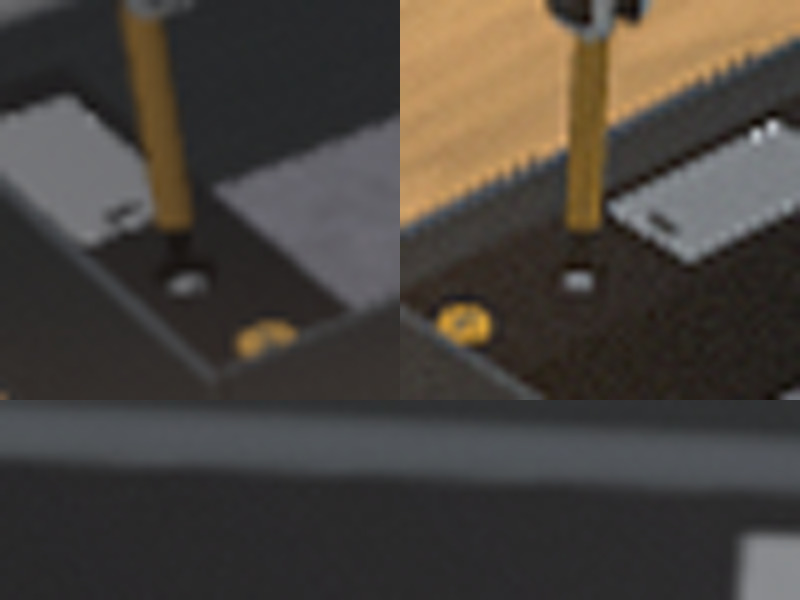

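Tip is straight above the cap in both views (within ~1 mm). Pressing gently.

>>> carry_out --targets '[{"rotation": [0,0,0],"linear": [0,0,0.005],"fingers": -1},{"rotation": [0,0,0],"linear": [0,0,0.005],"fingers": -1},{"rotation": [0,0,0],"linear": [0,0,0.002],"fingers": -1},{"rotation": [0,0,0],"linear": [0,0,0.001],"fingers": -1},{"rotation": [0,0,0],"linear": [0,0,0],"fingers": -1}]'

```text
time_s: 7.15
tcp_pos: [0.4206, 0.139, 0.1733]
tool_rot: [-0.0, -0.0, 1.0, -0.0]
wrist_force: [-0.4, 0.3, 2.8]
grip_width: 0.0106
gripper_force: 58.9
```

>>> carry_out --targets '[{"rotation": [0,0,0],"linear": [0,0,0.002],"fingers": -1},{"rotation": [0,0,0],"linear": [0,0,0],"fingers": -1}]'

```text
time_s: 7.35
tcp_pos: [0.4206, 0.139, 0.1713]
tool_rot: [0.0, -0.0, 1.0, -0.0]
wrist_force: [-0.5, -0.2, 3.6]
grip_width: 0.0106
gripper_force: 58.9
```

>>> carry_out --targets '[{"rotation": [0,0,0],"linear": [0,0,0.002],"fingers": -1},{"rotation": [0,0,0],"linear": [0,0,0],"fingers": -1}]'

```text
time_s: 7.55
tcp_pos: [0.4206, 0.139, 0.1693]
tool_rot: [0.0, -0.0, 1.0, -0.0]
wrist_force: [-0.8, -0.3, 5.2]
grip_width: 0.0109
gripper_force: 59.0
```

>>> carry_out --targets '[{"rotation": [0,0,0],"linear": [0,0,0.0015],"fingers": -1},{"rotation": [0,0,0],"linear": [0,0,0],"fingers": -1},{"rotation": [0,0,0],"linear": [0,0,0],"fingers": -1},{"rotation": [0,0,0],"linear": [0,0,0],"fingers": -1},{"rotation": [0,0,0],"linear": [0,0,0],"fingers": -1},{"rotation": [0,0,0],"linear": [0,0,0],"fingers": -1},{"rotation": [0,0,0],"linear": [0,0,0],"fingers": -1},{"rotation": [0,0,0],"linear": [0,0,0],"fingers": -1},{"rotation": [0,0,0],"linear": [0,0,0],"fingers": -1},{"rotation": [0,0,0],"linear": [0,0,0],"fingers": -1}]'

```text
time_s: 8.55
tcp_pos: [0.4209, 0.1391, 0.1683]
tool_rot: [0.0, -0.0, 1.0, 0.0]
wrist_force: [-2.2, -0.8, 8.8]
grip_width: 0.0105
gripper_force: 59.7
```

>>> carry_out --targets '[{"rotation": [0,0,0],"linear": [0,0,0],"fingers": -1},{"rotation": [0,0,0],"linear": [0,0,0],"fingers": -1},{"rotation": [0,0,0],"linear": [0,0,0],"fingers": -1},{"rotation": [0,0,0],"linear": [0,0,0],"fingers": -1},{"rotation": [0,0,0],"linear": [0,0,0],"fingers": -1},{"rotation": [0,0,0],"linear": [0,0,0],"fingers": -1},{"rotation": [0,0,0],"linear": [0,0,0],"fingers": -1},{"rotation": [0,0,0],"linear": [0,0,0],"fingers": -1},{"rotation": [0,0,0],"linear": [0,0,0],"fingers": -1},{"rotation": [0,0,0],"linear": [0,0,0],"fingers": -1}]'

```text
time_s: 9.55
tcp_pos: [0.4209, 0.1391, 0.1683]
tool_rot: [0.0, -0.0, 1.0, 0.0]
wrist_force: [-1.5, -0.3, 9.6]
grip_width: 0.0109
gripper_force: 59.7
```

>>> carry_out --targets '[{"rotation": [0,0,0],"linear": [0,0,0],"fingers": -1},{"rotation": [0,0,0],"linear": [0,0,-0.015],"fingers": -1},{"rotation": [0,0,0],"linear": [0,0,-0.03],"fingers": -1},{"rotation": [0,0,0],"linear": [0,0,-0.03],"fingers": -1},{"rotation": [0,0,0],"linear": [0,0,0],"fingers": -1},{"rotation": [0,0,0],"linear": [0,0,0],"fingers": -1}]'

```text
time_s: 10.15
tcp_pos: [0.4209, 0.1391, 0.2428]
tool_rot: [0.0, -0.0, 1.0, 0.0]
wrist_force: [-1.0, 0.8, -1.2]
grip_width: 0.0104
gripper_force: 58.7
```

>>> carry_out --targets '[{"rotation": [0,0,0],"linear": [-0.0045,-0.034,0],"fingers": -1},{"rotation": [0,0,0],"linear": [-0.0045,-0.034,0],"fingers": -1},{"rotation": [0,0,0],"linear": [-0.0045,-0.034,0],"fingers": -1},{"rotation": [0,0,0],"linear": [-0.0045,-0.034,0],"fingers": -1},{"rotation": [0,0,0],"linear": [-0.0045,-0.034,0],"fingers": -1},{"rotation": [0,0,0],"linear": [-0.0045,-0.034,0],"fingers": -1},{"rotation": [0,0,0],"linear": [-0.0045,-0.034,0],"fingers": -1},{"rotation": [0,0,0],"linear": [-0.0045,-0.032,0],"fingers": -1},{"rotation": [0,0,0],"linear": [0,0,0],"fingers": -1},{"rotation": [0,0,0],"linear": [0,0,0],"fingers": -1}]'

```text
time_s: 11.15
tcp_pos: [0.456, -0.1313, 0.2414]
tool_rot: [-0.001, 0.001, 1.0, 0.0]
wrist_force: [-0.2, 0.5, -1.1]
grip_width: 0.0105
gripper_force: 58.7
```

>>> carry_out --targets '[{"rotation": [0,0,0],"linear": [0,0,0.03],"fingers": -1},{"rotation": [0,0,0],"linear": [0,0,0.03],"fingers": -1},{"rotation": [0,0,0],"linear": [0,0,0],"fingers": -1},{"rotation": [0,0,0],"linear": [0,0,0],"fingers": -1}]'

```text
time_s: 11.55
tcp_pos: [0.4562, -0.1301, 0.1829]
tool_rot: [-0.001, -0.001, 1.0, 0.0]
wrist_force: [0.3, -0.6, -0.3]
grip_width: 0.0103
gripper_force: 58.7
```

```bash
python3 - <<'E'
from h import *
import pickle
b=snap('side');a=snap('scene'); pickle.dump((a,b),open('C.pkl','wb'))
print(robot.get_obs()['tcp_pos'])
c=lambda i,x,y,w,h,k:cv2.resize(i[y:y+h,x:x+w],None,fx=k,fy=k,interpolation=cv2.INTER_CUBIC)
cv2.imwrite('pics/c1.png',np.hstack([c(b['color'],265,205,66,66,6),c(a['color'],248,160,66,66,6)]))
E
```

```text
[ 0.45732919 -0.13067614  0.18408633]
```

View pics/c1.png

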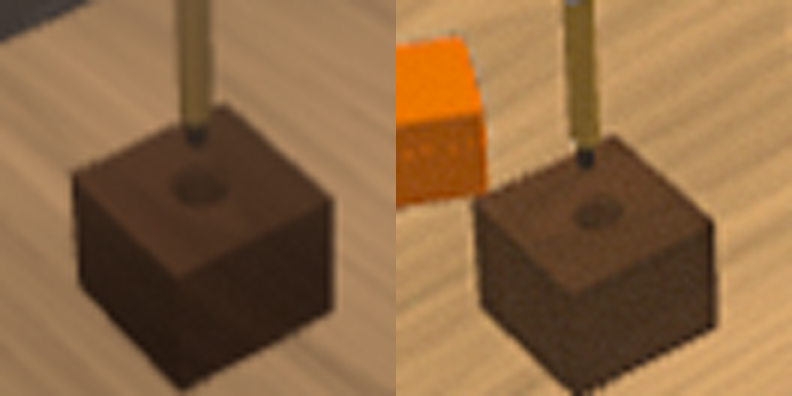

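```bash
python3 - <<'E'
from h import *
import pickle
np.set_printoptions(precision=4,suppress=True)
a,b=pickle.load(open('C.pkl','rb'))
print('tip',cross(ray(a,279.7,187.3),ray(b,297.7,228.5)))
print('hole',cross(ray(a,281.8,195.3),ray(b,298.3,236.3)))
E
```

```text
tip (array([ 0.4555, -0.1283,  0.0813]), np.float64(0.0009183967519798077))
hole (array([ 0.4583, -0.1256,  0.0559]), np.float64(0.002033441095737507))
```

>>> carry_out --targets '[{"rotation": [0,0,0],"linear": [-0.003,0.003,0],"fingers": -1},{"rotation": [0,0,0],"linear": [0,0,0.01],"fingers": -1},{"rotation": [0,0,0],"linear": [0,0,0.01],"fingers": -1},{"rotation": [0,0,0],"linear": [0,0,0.01],"fingers": -1},{"rotation": [0,0,0],"linear": [0,0,0.005],"fingers": -1},{"rotation": [0,0,0],"linear": [0,0,0],"fingers": -1}]'

```text
time_s: 12.25
tcp_pos: [0.459, -0.1279, 0.1467]
tool_rot: [-0.001, -0.0, 1.0, 0.0]
wrist_force: [-0.6, -0.8, -0.9]
grip_width: 0.0107
gripper_force: 58.7
```

>>> carry_out --targets '[{"rotation": [0,0,0],"linear": [0,0,0.01],"fingers": -1},{"rotation": [0,0,0],"linear": [0,0,0.01],"fingers": -1},{"rotation": [0,0,0],"linear": [0,0,0.01],"fingers": -1},{"rotation": [0,0,0],"linear": [0,0,0.006],"fingers": -1},{"rotation": [0,0,0],"linear": [0,0,0],"fingers": -1}]'

```text
time_s: 12.75
tcp_pos: [0.459, -0.1278, 0.1107]
tool_rot: [-0.001, -0.0, 1.0, 0.0]
wrist_force: [-0.4, -0.5, -0.7]
grip_width: 0.0105
gripper_force: 58.7
```

>>> carry_out --targets '[{"rotation": [0,0,0],"linear": [0,0,0.001],"fingers": -1},{"rotation": [0,0,0],"linear": [0,0,0],"fingers": 0},{"rotation": [0,0,0],"linear": [0,0,0],"fingers": 1},{"rotation": [0,0,0],"linear": [0,0,0],"fingers": 1},{"rotation": [0,0,0],"linear": [0,0,0],"fingers": 1},{"rotation": [0,0,0],"linear": [0,0,0],"fingers": 1},{"rotation": [0,0,0],"linear": [0,0,-0.04],"fingers": 1},{"rotation": [0,0,0],"linear": [0,0,-0.04],"fingers": 1},{"rotation": [0,0,0],"linear": [0,0,-0.04],"fingers": 1},{"rotation": [0,0,0],"linear": [0,0,-0.03],"fingers": 1}]'

```text
time_s: 13.75
tcp_pos: [0.4599, -0.1281, 0.2634]
tool_rot: [0.001, -0.0, 1.0, -0.0]
wrist_force: [1.0, 0.0, -0.1]
grip_width: 0.0851
gripper_force: 0.0
```

>>> carry_out --targets '[{"rotation": [0,0,0],"linear": [0.0065,-0.038,0],"fingers": 1},{"rotation": [0,0,0],"linear": [0.0065,-0.038,0],"fingers": 1},{"rotation": [0,0,0],"linear": [0.0065,-0.038,0],"fingers": 1},{"rotation": [0,0,0],"linear": [0.0065,-0.038,0],"fingers": 1},{"rotation": [0,0,-0.14],"linear": [0,0,0],"fingers": 1},{"rotation": [0,0,-0.14],"linear": [0,0,0],"fingers": 1},{"rotation": [0,0,-0.14],"linear": [0,0,0],"fingers": 1},{"rotation": [0,0,0],"linear": [0,0,0],"fingers": 1},{"rotation": [0,0,0],"linear": [0,0,0],"fingers": 1}]'

```text
time_s: 14.65
tcp_pos: [0.4337, -0.28, 0.2608]
tool_rot: [-0.0, -0.207, 0.978, -0.0]
wrist_force: [0.6, 1.2, -0.5]
grip_width: 0.0853
gripper_force: 0.0
```

```bash
python3 - <<'E'
from h import *
import pickle
s=snap('wrist'); b=snap('side');a=snap('scene'); pickle.dump((a,b,s),open('D.pkl','wb'))
print(robot.get_obs()['tcp_pos'])
c=lambda i,x,y,w,h,k:cv2.resize(i[y:y+h,x:x+w],None,fx=k,fy=k,interpolation=cv2.INTER_CUBIC)
cv2.imwrite('pics/d1.png',np.vstack([np.hstack([c(b['color'],225,190,200,100,2),c(a['color'],120,150,200,100,2)]),c(s['color'],0,0,640,400,1)[:,:]]) if 0 else np.vstack([np.hstack([c(b['color'],225,170,200,100,1.6),c(a['color'],120,150,200,100,1.6)]),s['color']]))
E
```

```text
[ 0.43373838 -0.27989655  0.26085706]
```

View pics/d1.png

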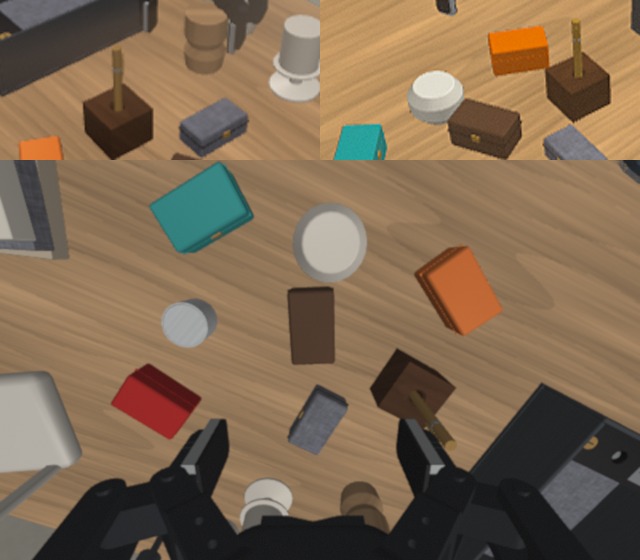

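Stylus is back upright in its stand; watch top face in the wrist view spans (289,133)–(334,203). Measuring from its far edge corners.

```bash
cat >> h.py <<'E'
def sil(s,c,lo,hi,z):
    "contour round pixel c inside HSV range -> minAreaRect (m, deg) on plane z"
    m=cv2.inRange(cv2.cvtColor(s['color'],cv2.COLOR_BGR2HSV),lo,hi)
    m=cv2.morphologyEx(m,cv2.MORPH_OPEN,np.ones((3,3)))
    k=[q for q in cv2.findContours(m,0,2)[0] if cv2.pointPolygonTest(q,c,False)>=0]
    if not k: return None
    q=max(k,key=cv2.contourArea)[:,0]
    w=np.array([onz(s,*p,z)[:2] for p in q]);r=cv2.minAreaRect((w*1000).astype(np.float32))
    return q.min(0),q.max(0),r
E
python3 - <<'E'
from h import *
import pickle
np.set_printoptions(precision=4,suppress=True)
a,b,s=pickle.load(open('D.pkl','rb'))
hsv=cv2.cvtColor(s['color'],cv2.COLOR_BGR2HSV)
print(hsv[170,312],hsv[255,315],hsv[140,312],hsv[164,190],hsv[200,380])
A,B=onz(s,292,203,.05),onz(s,334,202,.05);ax=(B-A)[:2]; print('edge',A,B,np.linalg.norm(ax),np.degrees(np.arctan2(ax[1],ax[0])))
n=np.array([-ax[1],ax[0]])/np.linalg.norm(ax)
print('centre',((A+B)/2)[:2]+.045*n,((A+B)/2)[:2]-.045*n)
print(sil(s,(312,170),(0,40,20),(12,170,95),.05)); print('neck',sil(s,(318,262),(100,20,40),(140,120,160),.036))
print('tin',onz(s,187,165,.044))
E
```

```text
[ 12 107  79] [120  15 102] [ 11 102  80] [ 90   5 168] [ 15 100 146]
edge [ 0.4797 -0.2877  0.05  ] [ 0.4577 -0.241   0.05  ] 0.05167081324252378 115.24180485486981
centre [ 0.428  -0.2836] [ 0.5094 -0.2452]
(array([288, 128], dtype=int32), array([333, 203], dtype=int32), ((428.7648010253906, -283.90325927734375), (89.48688507080078, 51.02473449707031), 25.9681396484375))
neck None
tin [ 0.4879 -0.4209  0.044 ]
```

>>> carry_out --targets '[{"rotation": [0,0,-0.028],"linear": [0,0,0],"fingers": 1},{"rotation": [0,0,0],"linear": [0.005,0,0.02],"fingers": 1},{"rotation": [0,0,0],"linear": [0,0,0.04],"fingers": 1},{"rotation": [0,0,0],"linear": [0,0,0.04],"fingers": 1},{"rotation": [0,0,0],"linear": [0,0,0.04],"fingers": 1},{"rotation": [0,0,0],"linear": [0,0,0.04],"fingers": 1},{"rotation": [0,0,0],"linear": [0,0,0.03],"fingers": 1},{"rotation": [0,0,0],"linear": [0,0,0.018],"fingers": 1},{"rotation": [0,0,0],"linear": [0,0,0],"fingers": 1}]'

```text
time_s: 15.7
tcp_pos: [0.4277, -0.2811, 0.0306]
tool_rot: [-0.002, -0.222, 0.975, 0.002]
wrist_force: [-0.4, 0.1, 0.3]
grip_width: 0.0857
gripper_force: 0.0
```

>>> carry_out --targets '[{"rotation": [0,0,0],"linear": [0,0,0],"fingers": 0},{"rotation": [0,0,0],"linear": [0,0,0],"fingers": -1},{"rotation": [0,0,0],"linear": [0,0,0],"fingers": -1},{"rotation": [0,0,0],"linear": [0,0,0],"fingers": -1},{"rotation": [0,0,0],"linear": [0,0,0],"fingers": -1},{"rotation": [0,0,0],"linear": [0,0,0],"fingers": -1}]' --newtons 35

```text
time_s: 16.3
tcp_pos: [0.4301, -0.2827, 0.0343]
tool_rot: [0.001, -0.222, 0.975, -0.001]
wrist_force: [0.2, 0.4, 6.9]
grip_width: 0.0535
gripper_force: 37.8
```

>>> carry_out --targets '[{"rotation": [0,0,0],"linear": [0,0,-0.03],"fingers": -1},{"rotation": [0,0,0],"linear": [0,0,-0.04],"fingers": -1},{"rotation": [0,0,0],"linear": [0,0,-0.04],"fingers": -1},{"rotation": [0,0,0],"linear": [0,0,-0.04],"fingers": -1},{"rotation": [0,0,0],"linear": [0,0,-0.04],"fingers": -1},{"rotation": [0,0,0.127],"linear": [0,0,0],"fingers": -1},{"rotation": [0,0,0.127],"linear": [0,0,0],"fingers": -1},{"rotation": [0,0,0.127],"linear": [0,0,0],"fingers": -1},{"rotation": [0,0,0.127],"linear": [0,0,0],"fingers": -1},{"rotation": [0,0,0],"linear": [0,0,0],"fingers": -1}]'

```text
time_s: 17.3
tcp_pos: [0.4291, -0.2821, 0.2234]
tool_rot: [0.0, 0.031, 1.0, -0.0]
wrist_force: [0.8, 0.2, -1.6]
grip_width: 0.0534
gripper_force: 38.4
```

>>> carry_out --targets '[{"rotation": [0,0,0],"linear": [-0.0042,0.038,0],"fingers": -1},{"rotation": [0,0,0],"linear": [-0.0042,0.038,0],"fingers": -1},{"rotation": [0,0,0],"linear": [-0.0042,0.038,0],"fingers": -1},{"rotation": [0,0,0],"linear": [-0.0042,0.038,0],"fingers": -1},{"rotation": [0,0,0],"linear": [-0.0042,0.038,0],"fingers": -1},{"rotation": [0,0,0],"linear": [-0.0042,0.038,0],"fingers": -1},{"rotation": [0,0,0],"linear": [-0.0042,0.038,0],"fingers": -1},{"rotation": [0,0,0],"linear": [-0.0042,0.038,0],"fingers": -1},{"rotation": [0,0,0],"linear": [-0.0042,0.038,0],"fingers": -1},{"rotation": [0,0,0],"linear": [-0.0042,0.038,0],"fingers": -1}]'

```text
time_s: 18.3
tcp_pos: [0.4938, 0.0963, 0.2232]
tool_rot: [0.0, 0.028, 1.0, 0.0]
wrist_force: [0.5, 0.4, -2.6]
grip_width: 0.0535
gripper_force: 38.4
```

>>> carry_out --targets '[{"rotation": [0,0,0],"linear": [-0.0042,0.038,0],"fingers": -1},{"rotation": [0,0,0],"linear": [-0.0042,0.038,0],"fingers": -1},{"rotation": [0,0,0],"linear": [-0.0042,0.038,0],"fingers": -1},{"rotation": [0,0,0],"linear": [0,0,0],"fingers": -1},{"rotation": [0,0,0],"linear": [0,0,0],"fingers": -1},{"rotation": [0,0,0],"linear": [0,0,0],"fingers": -1}]'

```text
time_s: 18.9
tcp_pos: [0.5129, 0.207, 0.2229]
tool_rot: [-0.0, 0.029, 1.0, -0.0]
wrist_force: [-0.3, -0.1, -2.5]
grip_width: 0.0536
gripper_force: 38.5
```

```bash
python3 - <<'E'
from h import *
import pickle
s=snap('wrist','e1'); b=snap('side','e1s');a=snap('scene','e1c'); pickle.dump((a,b,s),open('E.pkl','wb'))
o=robot.get_obs();print(o['tcp_pos'],o['tool_rot'],o['qpos'])
E
```

```text
[0.51320482 0.20666597 0.22307792] [ 1.10232693e-04  3.02046750e-02  9.99543727e-01 -5.04211387e-05] [ 3.82925792e-01  2.93295183e-01  1.35200070e-02  1.29085972e+00
 -1.80871094e-04  4.43344317e-01]
```

View pics/e1.png

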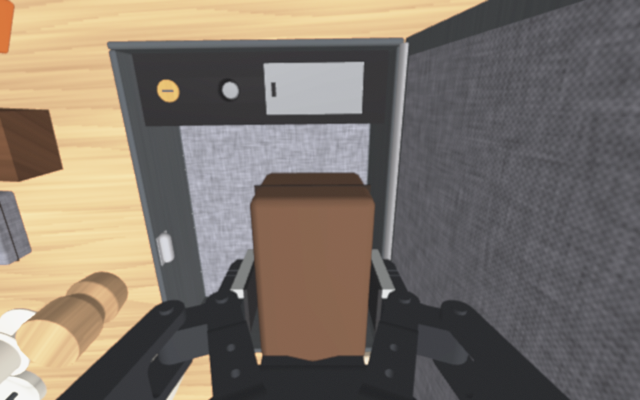

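Watch held level, aligned with the box; floor patch corners (182,125) and (369,125), rim corners (110,44), (406,40). Check the floor position.

```bash
python3 - <<'E'
from h import *
import pickle
np.set_printoptions(precision=4,suppress=True)
a,b,s=pickle.load(open('E.pkl','rb'))
for n,u,v,z in (('fl-y',182,125,.006),('fl+y',369,125,.006),('rim-y',110,44,.1),('rim+y',406,40,.1),('modedge-',148,125,.078),('modedge+',389,123,.078),('btn',230,90,.072),('fl-y2',204,290,.006)): print(n,onz(s,u,v,z))
E
```

```text
fl-y [0.4505 0.0605 0.006 ]
fl+y [0.4632 0.2746 0.006 ]
rim-y [0.3813 0.058  0.1   ]
rim+y [0.392  0.2856 0.1   ]
modedge- [0.4442 0.0607 0.078 ]
modedge+ [0.4554 0.2796 0.078 ]
btn [0.4188 0.1381 0.072 ]
fl-y2 [0.6739 0.0457 0.006 ]
```

>>> carry_out --targets '[{"rotation": [0,0,0],"linear": [-0.0015,0.002,0.03],"fingers": -1},{"rotation": [0,0,0],"linear": [0,0,0.04],"fingers": -1},{"rotation": [0,0,0],"linear": [0,0,0.04],"fingers": -1},{"rotation": [0,0,0],"linear": [0,0,0.03],"fingers": -1},{"rotation": [0,0,0],"linear": [0,0,0.02],"fingers": -1},{"rotation": [0,0,0],"linear": [0,0,0.015],"fingers": -1},{"rotation": [0,0,0],"linear": [0,0,0.005],"fingers": -1},{"rotation": [0,0,0],"linear": [0,0,0],"fingers": -1},{"rotation": [0,0,0],"linear": [0,0,0],"fingers": -1}]'

```text
time_s: 19.95
tcp_pos: [0.5154, 0.2094, 0.0437]
tool_rot: [0.001, 0.03, 1.0, 0.0]
wrist_force: [0.6, 0.1, -0.9]
grip_width: 0.0534
gripper_force: 38.5
```

>>> carry_out --targets '[{"rotation": [0,0,0],"linear": [0,0,0.001],"fingers": -1},{"rotation": [0,0,0],"linear": [0,0,0.001],"fingers": -1},{"rotation": [0,0,0],"linear": [0,0,0],"fingers": -1}]'

```text
time_s: 20.25
tcp_pos: [0.515, 0.2096, 0.0411]
tool_rot: [0.0, 0.03, 1.0, 0.0]
wrist_force: [-0.2, 0.3, -2.4]
grip_width: 0.0533
gripper_force: 38.5
```

>>> carry_out --targets '[{"rotation": [0,0,0],"linear": [0,0,0.001],"fingers": -1},{"rotation": [0,0,0],"linear": [0,0,0],"fingers": -1}]'

```text
time_s: 20.45
tcp_pos: [0.515, 0.2097, 0.0404]
tool_rot: [0.0, 0.03, 1.0, 0.0]
wrist_force: [-0.5, 0.3, 4.3]
grip_width: 0.0535
gripper_force: 39.3
```

>>> carry_out --targets '[{"rotation": [0,0,0],"linear": [0,0,0],"fingers": 0.4},{"rotation": [0,0,0],"linear": [0,0,0],"fingers": 0.5},{"rotation": [0,0,0],"linear": [0,0,0],"fingers": 0.5},{"rotation": [0,0,0],"linear": [0,0,0],"fingers": 0.5},{"rotation": [0,0,0],"linear": [0,0,-0.02],"fingers": 0.5},{"rotation": [0,0,0],"linear": [0,0,-0.04],"fingers": 0.5},{"rotation": [0,0,0],"linear": [0,0,-0.04],"fingers": 0.8},{"rotation": [0,0,0],"linear": [0,0,-0.04],"fingers": 1},{"rotation": [0,0,0],"linear": [0,0,-0.04],"fingers": 1},{"rotation": [0,0,0],"linear": [0,0,0],"fingers": 1}]'

```text
time_s: 21.45
tcp_pos: [0.5172, 0.2106, 0.2254]
tool_rot: [0.004, 0.03, 1.0, 0.002]
wrist_force: [1.5, -0.5, -0.4]
grip_width: 0.0855
gripper_force: 0.0
```

>>> carry_out --targets '[{"rotation": [0,0,0],"linear": [-0.005,-0.0354,0],"fingers": 1},{"rotation": [0,0,0],"linear": [-0.005,-0.0354,0],"fingers": 1},{"rotation": [0,0,0],"linear": [-0.005,-0.0354,0],"fingers": 1},{"rotation": [0,0,0],"linear": [-0.005,-0.0354,0],"fingers": 1},{"rotation": [0,0,0],"linear": [-0.005,-0.0354,0],"fingers": 1},{"rotation": [0,0,0],"linear": [-0.005,-0.0354,0],"fingers": 1},{"rotation": [0,0,0],"linear": [-0.005,-0.0354,0],"fingers": 1},{"rotation": [0,0,0],"linear": [-0.005,-0.0354,0],"fingers": 1},{"rotation": [0,0,0],"linear": [-0.005,-0.0354,0],"fingers": 1},{"rotation": [0,0,0],"linear": [-0.005,-0.0354,0],"fingers": 1}]'

```text
time_s: 22.45
tcp_pos: [0.5435, -0.1482, 0.2193]
tool_rot: [-0.0, 0.03, 1.0, 0.0]
wrist_force: [0.2, 0.1, -0.0]
grip_width: 0.0854
gripper_force: 0.0
```

>>> carry_out --targets '[{"rotation": [0,0,0],"linear": [-0.005,-0.0354,0],"fingers": 1},{"rotation": [0,0,0],"linear": [-0.005,-0.0354,0],"fingers": 1},{"rotation": [0,0,0],"linear": [0,0,0],"fingers": 1},{"rotation": [0,0,0],"linear": [0,0,0],"fingers": 1}]'

```text
time_s: 22.85
tcp_pos: [0.549, -0.2185, 0.219]
tool_rot: [-0.001, 0.031, 1.0, 0.0]
wrist_force: [-0.2, 0.7, 0.2]
grip_width: 0.0852
gripper_force: 0.0
```

```bash
python3 - <<'E'
from h import *
import pickle
np.set_printoptions(precision=4,suppress=True)
s=snap('wrist','f1'); b=snap('side','f1s');a=snap('scene','f1c'); pickle.dump((a,b,s),open('F.pkl','wb'))
o=robot.get_obs();print(o['tcp_pos'],o['tool_rot'])
p=proj(s,(.551,-.217,.036)); print(p); u,v=map(int,p)
hsv=cv2.cvtColor(s['color'],cv2.COLOR_BGR2HSV); print(hsv[v-8:v+9:4,u-8:u+9:4].reshape(-1,3)[::4])
# not-wood mask: table is warm (r-b large)
d=s['color'].astype(int); m=((d[...,2]-d[...,0])<15).astype(np.uint8)
m=cv2.morphologyEx(m,cv2.MORPH_OPEN,np.ones((3,3)))
n,l,st,ce=cv2.connectedComponentsWithStats(m)
for i in range(1,n):
  if st[i][4]>300: print(st[i],ce[i])
E
```

```text
[ 0.5493 -0.217   0.2197] [-0.0002  0.0294  0.9996  0.0001]
[314.0891 179.7261]
[[ 16 100 165]
 [115  16  93]
 [120  15 100]
 [115  17  91]
 [ 18 127 133]
 [ 16 102 157]
 [120  15 101]]
[   0    0  113   59 4592] [56.5762 23.2613]
[  513     0   127   310 30164] [589.1706 164.7444]
[  81  108   74   54 3176] [116.9858 133.1137]
[ 311  142   47   79 3427] [333.3446 180.2612]
[    0   258   602   142 49251] [273.3302 348.4238]
```

View pics/f1.png

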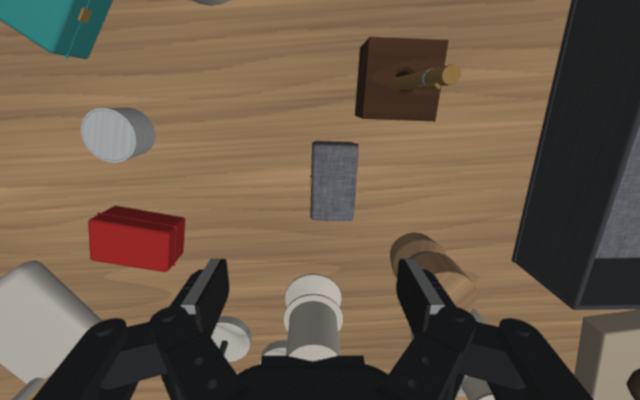

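Necklace case now at (333,180), about 2 cm to +y of the earlier estimate (knocked). Re-measure.

```bash
python3 - <<'E'
from h import *
import pickle
np.set_printoptions(precision=4,suppress=True)
a,b,s=pickle.load(open('F.pkl','rb'))
d=s['color'].astype(int); m=((d[...,2]-d[...,0])<15).astype(np.uint8);m=cv2.morphologyEx(m,cv2.MORPH_OPEN,np.ones((3,3)))
l=cv2.connectedComponents(m)[1]
for nm,px,z in (('neck',(333,180),.036),('tin',(117,133),.044)):
  c=cv2.findContours((l==l[px[1],px[0]]).astype(np.uint8),0,2)[0][0][:,0]
  w=np.array([onz(s,*p,z)[:2] for p in c]); print(nm,cv2.minAreaRect((w*1000).astype(np.float32)), cv2.minAreaRect(c))
# scene view of the neck
d=a['color'].astype(int); m=((d[...,2]-d[...,0])<15).astype(np.uint8);n,l,st,ce=cv2.connectedComponentsWithStats(m)
for i in range(1,n):
  if 300<st[i][4]<3000: print(st[i],ce[i],onz(a,*ce[i],.02))
print('bottom corners',onz(s,311,218,.036),onz(s,354,220,.036))
E
```

```text
neck ((555.5048828125, -195.98916625976562), (48.585975646972656, 89.44949340820312), 85.06201171875) ((333.93402099609375, 180.772216796875), (45.13006591796875, 78.28732299804688), 1.3639274835586548)
tin ((489.519287109375, -413.48406982421875), (74.1016616821289, 53.14118957519531), 86.4335708618164) ((117.5, 134.5), (53.0, 73.0), 90.0)
[607  35  33  79 853] [627.0586  77.0891] [0.7665 1.2072 0.02  ]
[515 115  71  27 714] [545.1695 127.619 ] [0.7266 0.6861 0.02  ]
[269 223  39  40 900] [288.3822 242.6089] [ 0.5596 -0.194   0.02  ]
[ 126  227   36   45 1274] [143.8626 249.4042] [ 0.357  -0.4422  0.02  ]
[170 262  29  32 732] [183.9645 277.526 ] [ 0.4864 -0.421   0.02  ]
[ 335  266   38  102 1288] [354.7655 338.2391] [ 0.8319 -0.2667  0.02  ]
[ 285  274   39  103 1341] [303.9075 347.9351] [ 0.7816 -0.3506  0.02  ]
[ 135  372   84   28 1081] [177.0833 390.9315] [ 0.6939 -0.5661  0.02  ]
bottom corners [ 0.5962 -0.2233  0.036 ] [ 0.6018 -0.1739  0.036 ]
```

>>> carry_out --targets '[{"rotation": [0,0,0.026],"linear": [-0.005,0.0215,0],"fingers": 1},{"rotation": [0,0,0],"linear": [0,0,0.04],"fingers": 1},{"rotation": [0,0,0],"linear": [0,0,0.04],"fingers": 1},{"rotation": [0,0,0],"linear": [0,0,0.04],"fingers": 1},{"rotation": [0,0,0],"linear": [0,0,0.04],"fingers": 1},{"rotation": [0,0,0],"linear": [0,0,0.02],"fingers": 1},{"rotation": [0,0,0],"linear": [0,0,0.015],"fingers": 1},{"rotation": [0,0,0],"linear": [0,0,0],"fingers": 1},{"rotation": [0,0,0],"linear": [0,0,0],"fingers": 1}]'

```text
time_s: 23.9
tcp_pos: [0.5558, -0.1961, 0.0253]
tool_rot: [0.0, 0.042, 0.999, -0.0]
wrist_force: [0.5, 0.3, -0.4]
grip_width: 0.0856
gripper_force: 0.0
```

>>> carry_out --targets '[{"rotation": [0,0,0],"linear": [0,0,0],"fingers": 0},{"rotation": [0,0,0],"linear": [0,0,0],"fingers": -1},{"rotation": [0,0,0],"linear": [0,0,0],"fingers": -1},{"rotation": [0,0,0],"linear": [0,0,0],"fingers": -1},{"rotation": [0,0,0],"linear": [0,0,0],"fingers": -1},{"rotation": [0,0,0],"linear": [0,0,0],"fingers": -1}]' --newtons 35

```text
time_s: 24.5
tcp_pos: [0.5562, -0.1969, 0.026]
tool_rot: [0.001, 0.043, 0.999, -0.0]
wrist_force: [-0.3, 1.3, 5.0]
grip_width: 0.049
gripper_force: 36.8
```

>>> carry_out --targets '[{"rotation": [0,0,0],"linear": [0,0,-0.03],"fingers": -1},{"rotation": [0,0,0],"linear": [0,0,-0.04],"fingers": -1},{"rotation": [0,0,0],"linear": [0,0,-0.04],"fingers": -1},{"rotation": [0,0,0],"linear": [0,0,-0.04],"fingers": -1},{"rotation": [0,0,0],"linear": [0,0,-0.04],"fingers": -1},{"rotation": [0,0,-0.026],"linear": [0,0,0],"fingers": -1},{"rotation": [0,0,0],"linear": [0,0,0],"fingers": -1}]'

```text
time_s: 25.2
tcp_pos: [0.5559, -0.1971, 0.2158]
tool_rot: [0.001, 0.03, 1.0, -0.0]
wrist_force: [0.3, 0.6, -2.0]
grip_width: 0.0493
gripper_force: 37.4
```

>>> carry_out --targets '[{"rotation": [0,0,0],"linear": [0,0.04,0],"fingers": -1},{"rotation": [0,0,0],"linear": [0,0.04,0],"fingers": -1},{"rotation": [0,0,0],"linear": [0,0.04,0],"fingers": -1},{"rotation": [0,0,0],"linear": [0,0.04,0],"fingers": -1},{"rotation": [0,0,0],"linear": [0,0.04,0],"fingers": -1},{"rotation": [0,0,0],"linear": [0,0.04,0],"fingers": -1},{"rotation": [0,0,0],"linear": [0,0.04,0],"fingers": -1},{"rotation": [0,0,0],"linear": [0,0.04,0],"fingers": -1},{"rotation": [0,0,0],"linear": [-0.025,0.04,0],"fingers": -1},{"rotation": [0,0,0],"linear": [-0.025,0.04,0],"fingers": -1}]'

```text
time_s: 26.2
tcp_pos: [0.6289, 0.2009, 0.2133]
tool_rot: [-0.001, 0.03, 1.0, -0.0]
wrist_force: [1.5, -0.6, -1.2]
grip_width: 0.0493
gripper_force: 37.4
```

>>> carry_out --targets '[{"rotation": [0,0,0],"linear": [0,0,0],"fingers": -1},{"rotation": [0,0,0],"linear": [0,0,0],"fingers": -1},{"rotation": [0,0,0],"linear": [0,0,0],"fingers": -1}]'

```text
time_s: 26.5
tcp_pos: [0.6285, 0.1986, 0.2135]
tool_rot: [-0.001, 0.03, 1.0, -0.001]
wrist_force: [0.1, 0.2, -1.2]
grip_width: 0.0495
gripper_force: 37.4
```

>>> carry_out --targets '[{"rotation": [0,0,0],"linear": [-0.002,0.003,0.03],"fingers": -1},{"rotation": [0,0,0],"linear": [0,0,0.04],"fingers": -1},{"rotation": [0,0,0],"linear": [0,0,0.04],"fingers": -1},{"rotation": [0,0,0],"linear": [0,0,0.03],"fingers": -1},{"rotation": [0,0,0],"linear": [0,0,0.02],"fingers": -1},{"rotation": [0,0,0],"linear": [0,0,0.013],"fingers": -1},{"rotation": [0,0,0],"linear": [0,0,0.005],"fingers": -1},{"rotation": [0,0,0],"linear": [0,0,0],"fingers": -1},{"rotation": [0,0,0],"linear": [0,0,0],"fingers": -1}]'

```text
time_s: 27.4
tcp_pos: [0.6323, 0.2022, 0.0381]
tool_rot: [0.001, 0.03, 1.0, 0.0]
wrist_force: [0.2, -0.9, -1.4]
grip_width: 0.049
gripper_force: 37.4
```

>>> carry_out --targets '[{"rotation": [0,0,0],"linear": [0,0,0.001],"fingers": -1},{"rotation": [0,0,0],"linear": [0,0,0.001],"fingers": -1},{"rotation": [0,0,0],"linear": [0,0,0],"fingers": -1}]'

```text
time_s: 27.7
tcp_pos: [0.6317, 0.2024, 0.0351]
tool_rot: [0.0, 0.03, 1.0, 0.0]
wrist_force: [0.5, -0.5, -1.6]
grip_width: 0.0491
gripper_force: 37.4
```

>>> carry_out --targets '[{"rotation": [0,0,0],"linear": [0,0,0.0015],"fingers": -1},{"rotation": [0,0,0],"linear": [0,0,0.001],"fingers": -1},{"rotation": [0,0,0],"linear": [0,0,0],"fingers": -1}]'

```text
time_s: 28.0
tcp_pos: [0.6316, 0.2023, 0.0321]
tool_rot: [-0.0, 0.03, 1.0, -0.0]
wrist_force: [0.2, -0.5, -1.7]
grip_width: 0.049
gripper_force: 37.5
```

>>> carry_out --targets '[{"rotation": [0,0,0],"linear": [0,0,0.001],"fingers": -1},{"rotation": [0,0,0],"linear": [0,0,0],"fingers": -1}]'

```text
time_s: 28.2
tcp_pos: [0.6316, 0.2023, 0.0321]
tool_rot: [0.0, 0.03, 1.0, 0.0]
wrist_force: [-3.0, -0.5, 5.7]
grip_width: 0.0491
gripper_force: 38.2
```

>>> carry_out --targets '[{"rotation": [0,0,0],"linear": [0,0,0],"fingers": 0.4},{"rotation": [0,0,0],"linear": [0,0,0],"fingers": 0.5},{"rotation": [0,0,0],"linear": [0,0,0],"fingers": 0.5},{"rotation": [0,0,0],"linear": [0,0,0],"fingers": 0.5},{"rotation": [0,0,0],"linear": [0,0,-0.02],"fingers": 0.5},{"rotation": [0,0,0],"linear": [0,0,-0.04],"fingers": 0.5},{"rotation": [0,0,0],"linear": [0,0,-0.04],"fingers": 0.8},{"rotation": [0,0,0],"linear": [0,0,-0.04],"fingers": 1},{"rotation": [0,0,0],"linear": [0,0,-0.04],"fingers": 1},{"rotation": [0,0,0],"linear": [0,0,-0.02],"fingers": 1}]'

```text
time_s: 29.2
tcp_pos: [0.6326, 0.2028, 0.2353]
tool_rot: [0.002, 0.03, 1.0, 0.001]
wrist_force: [0.1, -0.0, -0.2]
grip_width: 0.0853
gripper_force: 0.0
```

>>> carry_out --targets '[{"rotation": [0,0,0],"linear": [0.0066,-0.0392,0],"fingers": 1},{"rotation": [0,0,0],"linear": [0.0066,-0.0392,0],"fingers": 1},{"rotation": [0,0,0],"linear": [0.0066,-0.0392,0],"fingers": 1},{"rotation": [0,0,0],"linear": [0.0066,-0.0392,0],"fingers": 1},{"rotation": [0,0,0],"linear": [0.0066,-0.0392,0],"fingers": 1},{"rotation": [0,0,0],"linear": [0.0066,-0.0392,0],"fingers": 1},{"rotation": [0,0,0],"linear": [0.0066,-0.0392,0],"fingers": 1},{"rotation": [0,0,0],"linear": [0.0066,-0.0392,0],"fingers": 1},{"rotation": [0,0,0],"linear": [0.0066,-0.0392,0],"fingers": 1},{"rotation": [0,0,0],"linear": [0.0066,-0.0392,0],"fingers": 1}]'

```text
time_s: 30.2
tcp_pos: [0.542, -0.1864, 0.2314]
tool_rot: [0.0, 0.03, 1.0, 0.0]
wrist_force: [0.3, 0.1, -0.1]
grip_width: 0.0855
gripper_force: 0.0
```

>>> carry_out --targets '[{"rotation": [0,0,0],"linear": [0.0066,-0.0392,0],"fingers": 1},{"rotation": [0,0,0],"linear": [0.0066,-0.0392,0],"fingers": 1},{"rotation": [0,0,0],"linear": [0.0066,-0.0392,0],"fingers": 1},{"rotation": [0,0,0],"linear": [0.0066,-0.0392,0],"fingers": 1},{"rotation": [0,0,0],"linear": [0.0066,-0.0392,0],"fingers": 1},{"rotation": [0,0,0],"linear": [0.0066,-0.0392,0],"fingers": 1},{"rotation": [0,0,0],"linear": [0,0,0],"fingers": 1},{"rotation": [0,0,0],"linear": [0,0,0],"fingers": 1}]'

```text
time_s: 31.0
tcp_pos: [0.4884, -0.4182, 0.2308]
tool_rot: [-0.0, 0.031, 1.0, 0.0]
wrist_force: [-0.3, -0.2, 0.4]
grip_width: 0.0856
gripper_force: 0.0
```

```bash
python3 - <<'E'
from h import *
import pickle
np.set_printoptions(precision=4,suppress=True)
s=snap('wrist','g1'); b=snap('side','g1s');a=snap('scene','g1c'); pickle.dump((a,b,s),open('G.pkl','wb'))
o=robot.get_obs();print(o['tcp_pos'],o['tool_rot'])
print(proj(s,(.488,-.418,.044)))
for n,i in (('wrist',s),('side',b),('scene',a)):
  d=i['color'].astype(int); m=(((d[...,2]-d[...,0])<15)&(d[...,1]>75)).astype(np.uint8);m=cv2.morphologyEx(m,cv2.MORPH_OPEN,np.ones((3,3)))
  k,l,st,ce=cv2.connectedComponentsWithStats(m)
  for j in range(1,k):
    if 300<st[j][4]<6000: print(n,st[j],ce[j],onz(i,*ce[j],.03))
E
```

```text
[ 0.4891 -0.4165  0.2314] [0.     0.0294 0.9996 0.0001]
[312.7532 176.7233]
wrist [  12    0  139  228 4815] [ 83.6413 101.0312] [ 0.3934 -0.6567  0.03  ]
wrist [ 232    0   96  109 5923] [279.3377  51.0479] [ 0.3585 -0.4439  0.03  ]
wrist [ 381    0   81   62 1810] [408.9276  35.2287] [ 0.3524 -0.3134  0.03  ]
wrist [ 284  149   48   53 1974] [307.5689 175.4792] [ 0.4898 -0.4241  0.03  ]
wrist [ 211  314   43   58 1377] [232.1627 344.5069] [ 0.7316 -0.5486  0.03  ]
wrist [ 545  322   95   78 3120] [591.0952 363.5375] [ 0.8009 -0.0259  0.03  ]
wrist [340 337  45  33 890] [365.1022 350.8843] [ 0.7555 -0.3586  0.03  ]
wrist [  0 378  47  22 846] [ 20.2364 388.1832] [ 0.7951 -0.8834  0.03  ]
side [ 523    0   45   58 1407] [542.7676  25.6233] [2.7727 0.3546 0.03  ]
side [616   0  24  34 437] [628.6934  13.6934] [3.5059 0.1129 0.03  ]
side [441  84  49  10 366] [466.1421  88.2077] [1.5618 0.1259 0.03  ]
side [179 123  94  34 356] [224.9916 139.9129] [0.6012 0.4035 0.03  ]
side [424 142  47  15 316] [446.3481 150.6487] [ 1.0691 -0.1084  0.03  ]
side [542 235  28  41 446] [554.9664 254.237
[... 916 characters left out ...]
 0.6699 0.03  ]
scene [ 357  156   78   40 1207] [397.8302 175.1665] [0.5788 0.1691 0.03  ]
scene [414 192  30  26 356] [425.7753 202.4045] [0.6939 0.1355 0.03  ]
scene [ 127  227   35   45 1269] [143.8818 249.3444] [ 0.3667 -0.4452  0.03  ]
scene [170 262  29  32 731] [183.9453 277.5171] [ 0.4947 -0.4245  0.03  ]
scene [   0  265   93   99 5544] [ 33.9672 311.2509] [ 0.3693 -0.682   0.03  ]
scene [   0  306  104   77 1404] [ 58.7557 347.3811] [ 0.4803 -0.6794  0.03  ]
scene [335 339  38  28 725] [353.2938 351.64  ] [ 0.8533 -0.2945  0.03  ]
scene [285 346  39  31 828] [303.465  360.8635] [ 0.8049 -0.3731  0.03  ]
scene [ 139  373   79   27 1022] [177.6751 391.2554] [ 0.7009 -0.5674  0.03  ]
```

>>> carry_out --targets '[{"rotation": [0,0,0],"linear": [0,-0.006,0.02],"fingers": 1},{"rotation": [0,0,0],"linear": [0,0,0.04],"fingers": 1},{"rotation": [0,0,0],"linear": [0,0,0.04],"fingers": 1},{"rotation": [0,0,0],"linear": [0,0,0.04],"fingers": 1},{"rotation": [0,0,0],"linear": [0,0,0.035],"fingers": 1},{"rotation": [0,0,0],"linear": [0,0,0.02],"fingers": 1},{"rotation": [0,0,0],"linear": [0,0,0.012],"fingers": 1},{"rotation": [0,0,0],"linear": [0,0,0],"fingers": 1},{"rotation": [0,0,0],"linear": [0,0,0],"fingers": 1}]'

```text
time_s: 32.05
tcp_pos: [0.4891, -0.4234, 0.0254]
tool_rot: [0.0, 0.03, 1.0, -0.0]
wrist_force: [0.2, 0.3, 0.1]
grip_width: 0.0853
gripper_force: 0.0
```

>>> carry_out --targets '[{"rotation": [0,0,0],"linear": [0,0,0],"fingers": 0.4},{"rotation": [0,0,0],"linear": [0,0,0],"fingers": 0},{"rotation": [0,0,0],"linear": [0,0,0],"fingers": -1},{"rotation": [0,0,0],"linear": [0,0,0],"fingers": -1},{"rotation": [0,0,0],"linear": [0,0,0],"fingers": -1},{"rotation": [0,0,0],"linear": [0,0,0],"fingers": -1},{"rotation": [0,0,0],"linear": [0,0,0],"fingers": -1}]' --newtons 40

```text
time_s: 32.75
tcp_pos: [0.4889, -0.4239, 0.0259]
tool_rot: [0.001, 0.03, 1.0, -0.001]
wrist_force: [-1.2, 1.1, 6.5]
grip_width: 0.0535
gripper_force: 41.3
```

>>> carry_out --targets '[{"rotation": [0,0,0],"linear": [0,0,-0.03],"fingers": -1},{"rotation": [0,0,0],"linear": [0,0,-0.04],"fingers": -1},{"rotation": [0,0,0],"linear": [0,0,-0.04],"fingers": -1},{"rotation": [0,0,0],"linear": [0,0,-0.04],"fingers": -1},{"rotation": [0,0,0],"linear": [0,0,-0.04],"fingers": -1},{"rotation": [0,0,0],"linear": [0,0,0],"fingers": -1},{"rotation": [0,0,0],"linear": [-0.0033,0.0388,0],"fingers": -1},{"rotation": [0,0,0],"linear": [-0.0033,0.0388,0],"fingers": -1},{"rotation": [0,0,0],"linear": [-0.0033,0.0388,0],"fingers": -1},{"rotation": [0,0,0],"linear": [-0.0033,0.0388,0],"fingers": -1}]'

```text
time_s: 33.75
tcp_pos: [0.5105, -0.2679, 0.2141]
tool_rot: [-0.0, 0.03, 1.0, 0.0]
wrist_force: [1.4, -0.1, -1.5]
grip_width: 0.0531
gripper_force: 42.6
```

>>> carry_out --targets '[{"rotation": [0,0,0],"linear": [-0.0033,0.0388,0],"fingers": -1},{"rotation": [0,0,0],"linear": [-0.0033,0.0388,0],"fingers": -1},{"rotation": [0,0,0],"linear": [-0.0033,0.0388,0],"fingers": -1},{"rotation": [0,0,0],"linear": [-0.0033,0.0388,0],"fingers": -1},{"rotation": [0,0,0],"linear": [-0.0033,0.0388,0],"fingers": -1},{"rotation": [0,0,0],"linear": [-0.0033,0.0388,0],"fingers": -1},{"rotation": [0,0,0],"linear": [-0.0033,0.0388,0],"fingers": -1},{"rotation": [0,0,0],"linear": [-0.0033,0.0388,0],"fingers": -1},{"rotation": [0,0,0],"linear": [-0.0033,0.0388,0],"fingers": -1},{"rotation": [0,0,0],"linear": [-0.0033,0.0388,0],"fingers": -1}]'

```text
time_s: 34.75
tcp_pos: [0.5668, 0.1175, 0.2142]
tool_rot: [0.0, 0.03, 1.0, -0.0]
wrist_force: [0.3, -0.7, 0.0]
grip_width: 0.0529
gripper_force: 42.6
```

>>> carry_out --targets '[{"rotation": [0,0,0],"linear": [0,0,0],"fingers": -1},{"rotation": [0,0,0],"linear": [0,0,0],"fingers": -1},{"rotation": [0,0,0],"linear": [0,0,0],"fingers": -1}]'

```text
time_s: 35.05
tcp_pos: [0.5667, 0.1153, 0.2142]
tool_rot: [-0.0, 0.03, 1.0, -0.0]
wrist_force: [-0.1, 0.1, -0.7]
grip_width: 0.0528
gripper_force: 42.8
```

```bash
python3 - <<'E'
from h import *
import pickle
s=snap('wrist','h1');a=snap('scene','h1c'); pickle.dump((a,s),open('H.pkl','wb'))
o=robot.get_obs();print(o['tcp_pos'],o['tool_rot'])
cv2.imwrite('pics/h2.png',np.vstack([s['color'],cv2.resize(a['color'][:,:][20:220,300:520],None,fx=1,fy=1)[:200] if 0 else cv2.copyMakeBorder(a['color'][20:220,200:520],0,0,0,320,0)]))
E
```

```text
[0.56678957 0.11491077 0.21436078] [-3.79419516e-05  3.05737769e-02  9.99532502e-01 -1.43342649e-04]
```

View pics/h2.png

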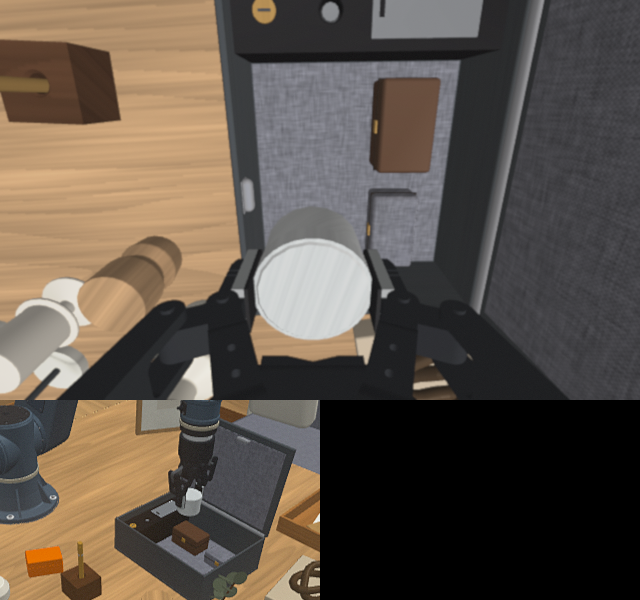

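Watch (405,125) and necklace (390,225) lie flat in the box; the tin is held level over free floor, the stylus stands in the stand. Setting the tin down.

>>> carry_out --targets '[{"rotation": [0,0,0],"linear": [-0.0005,0.008,0.03],"fingers": -1},{"rotation": [0,0,0],"linear": [0,0,0.04],"fingers": -1},{"rotation": [0,0,0],"linear": [0,0,0.04],"fingers": -1},{"rotation": [0,0,0],"linear": [0,0,0.03],"fingers": -1},{"rotation": [0,0,0],"linear": [0,0,0.02],"fingers": -1},{"rotation": [0,0,0],"linear": [0,0,0.014],"fingers": -1},{"rotation": [0,0,0],"linear": [0,0,0.004],"fingers": -1},{"rotation": [0,0,0],"linear": [0,0,0],"fingers": -1},{"rotation": [0,0,0],"linear": [0,0,0],"fingers": -1}]'

```text
time_s: 36.05
tcp_pos: [0.5685, 0.1236, 0.0372]
tool_rot: [0.001, 0.03, 1.0, 0.0]
wrist_force: [-0.2, 0.1, -1.6]
grip_width: 0.0529
gripper_force: 42.8
```

>>> carry_out --targets '[{"rotation": [0,0,0],"linear": [0,0,0.001],"fingers": -1},{"rotation": [0,0,0],"linear": [0,0,0.001],"fingers": -1},{"rotation": [0,0,0],"linear": [0,0,0],"fingers": -1}]'

```text
time_s: 36.35
tcp_pos: [0.5681, 0.124, 0.0346]
tool_rot: [0.0, 0.03, 1.0, 0.0]
wrist_force: [0.1, -0.2, -1.2]
grip_width: 0.0526
gripper_force: 42.8
```

>>> carry_out --targets '[{"rotation": [0,0,0],"linear": [0,0,0.001],"fingers": -1},{"rotation": [0,0,0],"linear": [0,0,0.001],"fingers": -1},{"rotation": [0,0,0],"linear": [0,0,0],"fingers": -1}]'

```text
time_s: 36.65
tcp_pos: [0.5678, 0.124, 0.0321]
tool_rot: [-0.0, 0.03, 1.0, -0.0]
wrist_force: [-0.5, -0.3, -1.7]
grip_width: 0.053
gripper_force: 42.8
```

>>> carry_out --targets '[{"rotation": [0,0,0],"linear": [0,0,0.001],"fingers": -1},{"rotation": [0,0,0],"linear": [0,0,0],"fingers": -1}]'

```text
time_s: 36.85
tcp_pos: [0.5679, 0.124, 0.0318]
tool_rot: [0.0, 0.03, 1.0, -0.0]
wrist_force: [-2.3, -0.9, 5.1]
grip_width: 0.0531
gripper_force: 43.4
```

>>> carry_out --targets '[{"rotation": [0,0,0],"linear": [0,0,0],"fingers": 0.4},{"rotation": [0,0,0],"linear": [0,0,0],"fingers": 0.5},{"rotation": [0,0,0],"linear": [0,0,0],"fingers": 0.5},{"rotation": [0,0,0],"linear": [0,0,0],"fingers": 0.5},{"rotation": [0,0,0],"linear": [0,0,-0.02],"fingers": 0.5},{"rotation": [0,0,0],"linear": [0,0,-0.04],"fingers": 0.5},{"rotation": [0,0,0],"linear": [0,0,-0.04],"fingers": 0.5},{"rotation": [0,0,0],"linear": [0,0,-0.04],"fingers": 0.5},{"rotation": [0,0,0],"linear": [0,0,-0.04],"fingers": 0.5},{"rotation": [0,0,0],"linear": [0,0,-0.02],"fingers": 0.5}]'

```text
time_s: 37.85
tcp_pos: [0.569, 0.1241, 0.2351]
tool_rot: [0.002, 0.03, 1.0, 0.0]
wrist_force: [0.0, 0.8, -0.0]
grip_width: 0.0641
gripper_force: 0.0
```

>>> carry_out --targets '[{"rotation": [0,0,0],"linear": [0.012,-0.04,0],"fingers": 0.5},{"rotation": [0,0,0],"linear": [0.012,-0.04,0],"fingers": 0.5},{"rotation": [0,0,0],"linear": [0.012,-0.04,0],"fingers": 0.5},{"rotation": [0,0,0],"linear": [0,0,0],"fingers": 0.5}]'

```text
time_s: 38.25
tcp_pos: [0.5231, 0.0028, 0.2316]
tool_rot: [-0.0, 0.032, 0.999, -0.001]
wrist_force: [0.2, 1.1, 0.8]
grip_width: 0.0641
gripper_force: 0.0
```

```bash
python3 - <<'E'
from h import *
import pickle
np.set_printoptions(precision=4,suppress=True)
s=snap('wrist','i1'); a=snap('scene','i1c');b=snap('side','i1s'); pickle.dump((a,b,s),open('I.pkl','wb'))
print(robot.get_obs()['tcp_pos'])
# tin: bright neutral blobs near the box
for n,i in (('wrist',s),('scene',a),('side',b)):
  P=proj(i,(.5677,.123,.05)); u,v=map(int,P); print(n,P)
  g=cv2.cvtColor(i['color'],cv2.COLOR_BGR2GRAY); w=80 if n=='wrist' else 30
  x0,y0=max(u-w,0),max(v-w,0); q=g[y0:v+w,x0:u+w]; m=(q>135).astype(np.uint8); m=cv2.morphologyEx(m,cv2.MORPH_OPEN,np.ones((3,3)))
  k,l,st,ce=cv2.connectedComponentsWithStats(m)
  for j in range(1,k):
    if st[j][4]>40: print(st[j]+np.array([x0,y0,0,0,0]),ce[j]+(x0,y0),onz(i,*(ce[j]+(x0,y0)),.05))
E
```

```text
[0.525  0.0063 0.2314]
wrist [421.1416 209.6813]
[ 341  129    9  160 1113] [344.0836 201.3046] [0.552 0.036 0.05 ]
[ 397  187   50   46 1803] [421.6644 209.7948] [0.5679 0.1236 0.05  ]
[367 213   6  24 128] [369.2422 223.9453] [0.5816 0.0642 0.05  ]
scene [383.8295 174.6564]
[375 168  21  14 234] [385.235  174.3974] [0.5694 0.1265 0.05  ]
[353 197   9   7  43] [356.0698 200.7907] [ 0.5882 -0.003   0.05  ]
side [269.6354 174.3668]
[260 169  18   9 109] [267.8899 172.4862] [0.5698 0.1337 0.05  ]
```

Tin's top is exactly where expected at 50 mm height: upright on the floor. Now over the lid with closed fingers.

>>> carry_out --targets '[{"rotation": [0,0,0],"linear": [0,0,-0.04],"fingers": -1},{"rotation": [0,0,0],"linear": [0,0,-0.04],"fingers": -1},{"rotation": [0,0,0],"linear": [0,0,-0.04],"fingers": -1},{"rotation": [0,0,0],"linear": [0,0,-0.04],"fingers": -1},{"rotation": [0,0,0],"linear": [-0.0035,0.035,0],"fingers": -1},{"rotation": [0,0,0],"linear": [-0.0035,0.035,0],"fingers": -1},{"rotation": [0,0,0],"linear": [-0.0035,0.035,0],"fingers": -1},{"rotation": [0,0,0],"linear": [-0.0035,0.035,0],"fingers": -1},{"rotation": [0,0,0],"linear": [0,0,0],"fingers": -1},{"rotation": [0,0,0],"linear": [0,0,0],"fingers": -1}]'

```text
time_s: 39.4
tcp_pos: [0.5473, 0.1471, 0.3907]
tool_rot: [-0.0, 0.028, 1.0, -0.0]
wrist_force: [-0.1, -0.0, -0.3]
grip_width: 0.0003
gripper_force: 0.0
```

>>> carry_out --targets '[{"rotation": [0,0,0],"linear": [-0.0035,0.0355,0],"fingers": -1},{"rotation": [0,0,0],"linear": [-0.0035,0.0355,0],"fingers": -1},{"rotation": [0,0,0],"linear": [-0.0035,0.0355,0],"fingers": -1},{"rotation": [0,0,0],"linear": [-0.0035,0.0355,0],"fingers": -1},{"rotation": [0,0,0],"linear": [-0.0035,0.0355,0],"fingers": -1},{"rotation": [0,0,0],"linear": [-0.0035,0.0355,0],"fingers": -1},{"rotation": [0,0,0],"linear": [0,0,0],"fingers": -1},{"rotation": [0,0,0],"linear": [0,0,0],"fingers": -1}]'

```text
time_s: 40.2
tcp_pos: [0.5811, 0.3569, 0.3904]
tool_rot: [-0.0, 0.029, 1.0, -0.0]
wrist_force: [0.1, 0.5, 0.2]
grip_width: 0.0001
gripper_force: 0.0
```

>>> carry_out --targets '[{"rotation": [0,0,0],"linear": [0,0,0.03],"fingers": -1},{"rotation": [0,0,0],"linear": [0,0,0.03],"fingers": -1},{"rotation": [0,0,0],"linear": [0,0,0.022],"fingers": -1},{"rotation": [0,0,0],"linear": [0,0,0],"fingers": -1},{"rotation": [0,0,0],"linear": [0,0,0],"fingers": -1}]'

```text
time_s: 40.7
tcp_pos: [0.5809, 0.3554, 0.3107]
tool_rot: [0.0, 0.03, 1.0, 0.0]
wrist_force: [0.4, -0.4, 0.1]
grip_width: -0.0001
gripper_force: 0.0
```

>>> carry_out --targets '[{"rotation": [0,0,0],"linear": [0,-0.013,0],"fingers": -1},{"rotation": [0,0,0],"linear": [0,-0.013,0],"fingers": -1},{"rotation": [0,0,0],"linear": [0,-0.013,0],"fingers": -1},{"rotation": [0,0,0],"linear": [0,-0.013,0],"fingers": -1},{"rotation": [0,0,0],"linear": [0,-0.0115,0],"fingers": -1},{"rotation": [0,0,0],"linear": [0,-0.0115,0],"fingers": -1},{"rotation": [0,0,0],"linear": [0,-0.0115,0.001],"fingers": -1},{"rotation": [0,0,0],"linear": [0,-0.013,0.002],"fingers": -1},{"rotation": [0,0,0],"linear": [0,-0.013,0.003],"fingers": -1},{"rotation": [0,0,0],"linear": [0,-0.013,0.004],"fingers": -1}]'

```text
time_s: 41.7
tcp_pos: [0.5732, 0.2301, 0.2989]
tool_rot: [-0.0, 0.03, 1.0, -0.0]
wrist_force: [0.3, 2.6, 2.9]
grip_width: 0.0001
gripper_force: 1.7
```

```bash
python3 - <<'E'
from h import *
a=snap('scene','j1');o=robot.get_obs();print(o['tcp_pos'],o['wrist_force'])
# predicted lid corners for several angles, and where the lid's dark/grey edge is
ex=np.array([.998,-.06,0]);ey=np.array([.06,.998,0]);H=np.array([.547,.2778,.1])
for th in (1.72,1.3,1.2,1.1):
  e=-np.cos(th)*ey+np.sin(th)*np.array([0,0,1]); print(th,proj(a,H+.155*ex+.23*e),proj(a,H-.155*ex+.23*e))
# brass/keypad free: difference to start
g=cv2.absdiff(a['color'],cv2.imread('pics/i1c.png')).max(2)>30
n,l,st,ce=cv2.connectedComponentsWithStats(cv2.morphologyEx(g.astype(np.uint8),cv2.MORPH_OPEN,np.ones((3,3))))
for j in range(1,n):
  if st[j][4]>150: print(st[j])
E
```

```text
[0.57284155 0.22830506 0.29835144] [ 1.8507012  -0.72180862  0.86029164]
1.72 [495.1564569   71.07699225] [393.16531242  27.91888972]
1.3 [468.37885377  86.54149144] [366.65546635  39.66801157]
1.2 [461.4130252   92.72108127] [360.18665258  44.72838407]
1.1 [454.42015802  99.7359532 ] [353.84444574  50.56317001]
[210   0  11  26 206]
[237   0  46  78 929]
[  317     0   179   149 11115]
[165  46  16  22 160]
```

>>> carry_out --targets '[{"rotation": [0,0,0],"linear": [0,-0.018,0.007],"fingers": -1},{"rotation": [0,0,0],"linear": [0,-0.018,0.007],"fingers": -1},{"rotation": [0,0,0],"linear": [0,-0.016,0.0115],"fingers": -1},{"rotation": [0,0,0],"linear": [0,-0.016,0.0115],"fingers": -1},{"rotation": [0,0,0],"linear": [0,-0.014,0.0145],"fingers": -1},{"rotation": [0,0,0],"linear": [0,-0.014,0.0145],"fingers": -1},{"rotation": [0,0,0],"linear": [0,-0.0105,0.017],"fingers": -1},{"rotation": [0,0,0],"linear": [0,-0.0105,0.017],"fingers": -1},{"rotation": [0,0,0],"linear": [0,0,0],"fingers": -1}]'

```text
time_s: 42.65
tcp_pos: [0.5644, 0.1127, 0.1967]
tool_rot: [-0.003, 0.031, 1.0, -0.001]
wrist_force: [-0.5, 0.7, 0.1]
grip_width: 0.0002
gripper_force: 0.0
```

>>> carry_out --targets '[{"rotation": [0,0,0],"linear": [0,-0.009,0.019],"fingers": -1},{"rotation": [0,0,0],"linear": [0,-0.009,0.019],"fingers": -1},{"rotation": [0,0,0],"linear": [0,-0.004,0.012],"fingers": -1},{"rotation": [0,0,0],"linear": [0,-0.003,0.01],"fingers": -1},{"rotation": [0,0,0],"linear": [0,0,0],"fingers": -1}]'

```text
time_s: 43.15
tcp_pos: [0.5642, 0.0893, 0.1383]
tool_rot: [-0.001, 0.03, 1.0, -0.0]
wrist_force: [-0.3, -0.2, 0.2]
grip_width: 0.0003
gripper_force: 0.0
```

>>> carry_out --targets '[{"rotation": [0,0,0],"linear": [0,0,0.004],"fingers": -1},{"rotation": [0,0,0],"linear": [0,0,0.003],"fingers": -1},{"rotation": [0,0,0],"linear": [0,0,0],"fingers": -1}]'

```text
time_s: 43.45
tcp_pos: [0.5652, 0.0894, 0.1333]
tool_rot: [0.001, 0.03, 1.0, -0.0]
wrist_force: [-1.7, -2.0, 4.4]
grip_width: -0.0002
gripper_force: 2.1
```

>>> carry_out --targets '[{"rotation": [0,0,0],"linear": [0,0,0.003],"fingers": -1},{"rotation": [0,0,0],"linear": [0,0,0.003],"fingers": -1},{"rotation": [0,0,0],"linear": [0,0,0],"fingers": -1}]'

```text
time_s: 43.75
tcp_pos: [0.565, 0.0898, 0.1264]
tool_rot: [0.0, 0.03, 1.0, 0.0]
wrist_force: [-0.3, 0.4, -0.3]
grip_width: 0.0001
gripper_force: 0.0
```

Likely snapped; pressing on a little until the lid is firmly on its stop.

>>> carry_out --targets '[{"rotation": [0,0,0],"linear": [0,0,0.002],"fingers": -1},{"rotation": [0,0,0],"linear": [0,0,0.001],"fingers": -1},{"rotation": [0,0,0],"linear": [0,0,0],"fingers": -1}]'

```text
time_s: 44.05
tcp_pos: [0.5648, 0.0897, 0.1231]
tool_rot: [-0.0, 0.03, 1.0, -0.0]
wrist_force: [0.1, -0.7, 0.1]
grip_width: -0.0001
gripper_force: 0.0
```

>>> carry_out --targets '[{"rotation": [0,0,0],"linear": [0,0,0.0015],"fingers": -1},{"rotation": [0,0,0],"linear": [0,0,0],"fingers": -1}]'

```text
time_s: 44.25
tcp_pos: [0.5649, 0.0897, 0.1229]
tool_rot: [0.0, 0.03, 1.0, 0.0]
wrist_force: [-3.7, 0.3, 10.6]
grip_width: 0.0003
gripper_force: 5.4
```

>>> carry_out --targets '[{"rotation": [0,0,0],"linear": [0,0,0.001],"fingers": -1},{"rotation": [0,0,0],"linear": [0,0,0],"fingers": -1}]'

```text
time_s: 44.45
tcp_pos: [0.565, 0.0897, 0.1228]
tool_rot: [0.001, 0.03, 1.0, 0.0]
wrist_force: [-7.1, -0.4, 19.7]
grip_width: -0.0002
gripper_force: 9.5
```

>>> carry_out --targets '[{"rotation": [0,0,0],"linear": [0,0,-0.02],"fingers": -1},{"rotation": [0,0,0],"linear": [0,0,-0.04],"fingers": -1},{"rotation": [0,0,0],"linear": [0,0,-0.04],"fingers": -1},{"rotation": [0,0,0],"linear": [0.03,0,-0.03],"fingers": -1},{"rotation": [0,0,0],"linear": [0.03,0,0],"fingers": -1},{"rotation": [0,0,0],"linear": [0.03,0,0],"fingers": -1},{"rotation": [0,0,0],"linear": [0.03,0,0],"fingers": -1},{"rotation": [0,0,0],"linear": [0.03,0,0],"fingers": -1},{"rotation": [0,0,0],"linear": [0,0,0],"fingers": -1},{"rotation": [0,0,0],"linear": [0,0,0],"fingers": -1}]'

```text
time_s: 45.45
tcp_pos: [0.4152, 0.0987, 0.2513]
tool_rot: [0.001, 0.03, 1.0, 0.0]
wrist_force: [1.0, 0.6, 0.2]
grip_width: 0.0001
gripper_force: 0.0
```

```bash
python3 - <<'E'
from h import *
np.set_printoptions(precision=4,suppress=True)
a=snap('scene','k1');b=snap('side','k1s');o=robot.get_obs();print(o['tcp_pos'],o['wrist_force'])
ex=np.array([.998,-.06,0]);ey=np.array([.06,.998,0]);H=np.array([.547,.2778,.1])
# top corner (+x) of lid's free edge: edge brightness profile along a vertical image line at u through predicted +x,-y corner, both cameras
for th in (0,.03,.07):
  e=-np.cos(th)*ey+np.sin(th)*np.array([0,0,1]);n=np.sin(th)*ey+np.cos(th)*np.array([0,0,1])
  p=H+.12*ex+.23*e; print(th,'scene inner/outer',proj(a,p),proj(a,p+.012*n),'side',proj(b,p),proj(b,p+.012*n))
p=proj(a,H+.12*ex-.23*ey);u,v=map(int,p)
print(a['color'][v-14:v+10,u].mean(1).astype(int), v-14)
p=proj(b,H+.0*ex-.23*ey);u,v=map(int,p); print(p,b['color'][v-14:v+10,u].mean(1).astype(int),v-14)
# ornaments/stylus: difference to the first pictures
for n,i in (('scene',a),('side',b)):
  d=cv2.absdiff(i['color'],cv2.imread(f'pics/{n}0.png')).max(2)>40
  k,l,st,ce=cv2.connectedComponentsWithStats(cv2.morphologyEx(d.astype(np.uint8),cv2.MORPH_OPEN,np.ones((3,3))))
  print(n,[list(map(int,x)) for x in st[1:] if x[4]>40])
E
```

```text
[0.416  0.0986 0.2509] [-0.07    0.2394  0.2515]
0 scene inner/outer [391.1217 189.5073] [391.6927 185.4938] side [313.107 159.295] [313.0979 155.3678]
0.03 scene inner/outer [391.4801 187.1882] [392.1641 183.082 ] side [313.0773 157.0275] [312.9824 153.0187]
0.07 scene inner/outer [392.0587 184.0152] [392.8939 179.7915] side [312.961  153.9333] [312.7505 149.8223]
[76 74 70 71 72 71 75 75 78 65 49 47 49 49 51 49 49 50 49 51 51 49 47 53] 175
[275.477 174.829] [65 65 65 65 66 66 66 66 65 65 58 47 43 43 43 44 44 44 44 45 46 45 47 47] 160
scene [[173, 0, 36, 36, 992], [232, 0, 38, 74, 2330], [317, 0, 58, 91, 2758], [375, 0, 31, 23, 260], [377, 28, 118, 127, 8381], [166, 51, 29, 48, 679], [203, 60, 11, 9, 63], [314, 106, 62, 32, 249], [357, 121, 23, 19, 208], [377, 127, 13, 13, 98], [343, 144, 22, 18, 243], [358, 150, 73, 45, 1728], [200, 212, 46, 38, 1266], [260, 229, 40, 40, 989], [169, 262, 30, 33, 760]]
side [[10, 0, 47, 23, 921], [166, 0, 56, 39, 1649], [21, 20, 39, 15, 316], [26, 33, 43, 75, 1435], [182, 40, 41, 21, 421], [188, 45, 83, 86, 3177], [154, 64, 70, 90, 2198], [0, 115, 34, 83, 1466], [275, 123, 22, 14, 85], [234, 151, 43, 22, 278], [192, 164, 24, 16, 227], [273, 164, 19, 10, 66], [239, 173, 32, 15, 115], [63, 207, 47, 75, 1524], [337, 232, 43, 36, 980], [68, 252, 5, 13, 42], [45, 255, 18, 12, 122], [319, 266, 40, 53, 1369], [83, 290, 10, 11, 64], [399, 301, 32, 34, 798], [37, 302, 46, 26, 300]]
```

```bash
python3 -c "
from bench import robot
print(robot.close_job())"
```

```text
the job is handed in; nothing more can be done
None
```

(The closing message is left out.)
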